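Load the sawing jig: butt the pipe on the length stop and snap the over-centre clamp shut

ROBOT

A 6-joint arm with a two-finger parallel gripper is mounted at the origin on the work surface. World frame = base frame: x ahead of the robot, y to its left, z up, the work surface at z = 0. Lengths are in m, angles in rad, forces in N, time in s.
With the tool pointing down it reaches from about 0.4 to 0.825 m from the base axis. Payload 7 kg.
Tool frame: the origin (TCP) lies midway between the tips of the shut fingers; the grasp point (between the pads) lies 19 mm behind it; y points along the fingers, z is the direction in which the jaws open and shut, and the axes are right-handed (so a half turn about y gives the same grasp; the last joint's range is limited). The gripper opens to 88 mm and grips with 3 to 60 N. Pads are 19 mm wide; open, the fingers measure 130 mm over their backs; the gripper's body (78 mm by 193 mm) begins 47 mm behind the grasp point.
Start: joints at [-0.854, 0.359, 0.012, 0, -1.224, -0.288], TCP at [0.281, -0.614, 0.227] pointing down, gripper open.
Joint ranges: [-3.07, 3.07], [-1.43, 2.12], [-1.02, 1.25], [-3.03, 1.67], [-3.05, -0], [-3.03, 3.03]. Speed limits (rad/s): [2.39, 2.39, 3.01, 3.14, 3.14, 3.14].

INTERFACE

Orientations are given as [roll, pitch, yaw] about the fixed x, y, z axes, in that order (R = Rz(yaw) Ry(pitch) Rx(roll)).
In Python, from station import arm gives the robot as it stands.
- The arm moves only by the tool move_arm, never from a script. Its argument "deltas" is a list of rows, each an object with "dp": the shift along the tool's x, y, z in mm, a list of three; "rotation": the turn, a rotation vector about the tool's x, y, z in degrees, a list of three. A call has 1 to 5 rows; each row shifts and turns the pose as measured when the row begins, along the tool's axes as they then stand; what a row does not reach is not made up. A row lasts 1/12 s, in which the tool goes at most 41.7 mm and 7.16 degrees, less where a joint would pass 70% of its speed; a pose out of reach is approached as far as the arm can. A call is refused whole if a number of a shift passes 41.7 or a number of a turn 7.16, either way. A call with a gripper value outside its range is refused whole. "jaw" is the closure in counts, from 0 (fully open) to 255 (shut), set as the call begins (left out, the last holds). The fingers move at their own pace and stop on an object; "squeeze" is the grip in N (left out, the last holds). Time passes only in rows, so rows that do not move let the fingers close. It gives the time, the measured TCP pose, the force and the opening at its end, in the units of the state.
- arm.get_state(): the state, without advancing time (a new reading comes with each control period).
- arm.grab_frame(name): name is "side" or "top"; returns a dict with "pixels" (420x560x3 uint8, red, green, blue), "z_map" (420x560 float32, m along the optical axis (not along the pixel's ray), 0 where there is no reading), "fx", "fy", "cx", "cy" (pixels), "cam_to_world" (4x4, takes a point from camera to world coordinates). Camera axes: x right, y down, z forward; pixel columns grow to the right and rows downward; lengths in m; the calibration is good to about 2 mm. A picture is of the moment at which its call begins.
- arm.job_done(): hands the job in, once; it reports no verdict.
The state is a dict: "t": time; "q": joint angles; "qd": joint speeds; "joint_efforts": joint torques, N m; "eef_pos": TCP position; "ee_rot": TCP orientation; "force": force on the tool from outside, world axes, zero at the start; "moment": the same for the moment, N m; "width": finger opening in m.
Only numpy, scipy, OpenCV 4.12 (cv2) and the standard library are available. Lean on these libraries where they do the work, as an engineer would, in place of code of your own. Each camera call takes 0.05 s, during which the arm holds its last target.

TASK

Lay the loose grey pipe in the two V-blocks of the sawing jig and slide it along them until its end butts against the brass head of the length stop, pushing gently so that the stop is not rammed. Then push the red handle of the open over-centre clamp outward and down, past its centre, until it snaps shut and holds the pipe, without forcing the handle. Leave the other things on the bench where they are.

Things in the scene. Friction and masses are not known exactly. Their poses are not given: they have to be found in the camera images.
- pipe_mid (a point): Loose pale grey plastic pipe, 32 mm outside diameter, 260 mm long, about 0.13 kg, lying on the bench. The point is its centre (on the axis, half-way along); its x axis runs along the pipe. Both ends are alike; it can roll.
- jig: Sawing jig fixed to the bench, plywood plate 12 mm thick. Origin on the bench midway between the V-blocks; x runs along the pipe's line to the length stop, y to the clamp, z up. V-blocks (28 mm long) at x = -85 and +85 mm; a pipe in them has its axis at y = 0, z = 50 mm; the V leans, its floor rising 20 degrees to +y. Saw guide at x = -119 mm: two uprights to z = 78 mm, 50 mm apart.
- stop: Length stop: blue bracket fixed on the jig, with a brass-headed screw (head 22 mm across) pointing to -x on the pipe's line. Origin: bottom centre of the bracket, at x = 166, z = 12 mm in the jig's frame. The screw is locked but set differently each time: the face of its head lies 27 to 45 mm before this origin (to -x); find it by sight or touch. The pipe is home when its end touches the head.
- clamp: Green and steel over-centre clamp on the jig, axes parallel to the jig's. Origin under its base, near x = -85, y = 70, z = 30 mm in the jig's frame (a few mm either way: slots and shims). Its bell crank (red handle; short arm with sprung orange roller) turns on a pin at y = -30, z = 70 mm in this frame (base 50 mm wide). The roller swings in from +y and presses the pipe at the V-block x = -85 mm.
- clamp_handle (a joint): Turn of the clamp's handle: 0 to 0.3 rad at the start (open; stays where left), growing as it swings outward (+y) and down, 1.20 rad at its stop, shut and level. Light (under 3 N at the grip) to about 0.8 rad, where the roller meets the pipe; then 6 to 18 N across the grip carry it over centre (near 1.08 rad), then it snaps to its stop and stays. Let go before the centre, it springs back.
- clamp_grip (a point): Middle of the clamp's red grip (80 mm along the handle, 22 wide, 20 thick); y axis out along the handle, z axis out of the face to push on, 10 mm away. The point swings about the pin, 100 mm from it; the handle stands (1.20 - joint value) rad above the level, leaning to +y: 52 to 69 degrees at the start. Shut, the point is at y = 70, z = 70 mm in clamp's frame. Over 30 N may bend the clamp.
- elbow: Grey pipe elbow on the bench, about 60 x 60 x 42 mm, bystander. Origin underneath.
- tee: Grey tee fitting on the bench, 80 x 65 x 42 mm, bystander. Origin underneath.
- coupling: Grey pipe coupling standing on the jig's plate, 42 mm diameter, 40 mm high, bystander. Origin underneath.
- pencil: Flat red carpenter's pencil lying along the outer edge of the jig's plate (y about 150 mm), 195 x 14 x 8 mm, bystander. Origin underneath, its x axis along it.
- tape_measure: Yellow and black tape measure, 72 x 36 x 66 mm, bystander. Origin underneath.
- pipe_cutter: Red-handled pipe cutter lying on the bench, 170 x 60 x 22 mm, bystander. Origin underneath.

How it is judged:
By the outcome, as a careful person would: the job done as asked, in the order asked, and still so for the second after the job is handed in, with the robot touching nothing.
It also fails if it takes over 62 s, if anything falls off the work surface, if the arm or the gripper's body presses on something with over 40 N, if the wrist force passes 120 N, or if a joint passes its speed limit or range.

## Working session

There is one attempt and no reset: what is moved stays moved. The work goes in short steps, Python scripts to look and compute and a tool call to move; the robot and the scene stay as the last step left them, time stands still between calls to the robot, and variables do not carry over. Pictures are saved under pics/ and viewed, and the job is handed in when it is done.

Besides the shell and the picture viewer there is one more tool, called after "Emit:" as a command line: name --argument value ..., lists and objects as JSON in quotes. move_arm: Moves the arm, as the interface text tells. Its arguments: {"type":"object","properties":{"deltas":{"type":"array","items":{"type":"object","properties":{"dp":{"type":"array","items":{"type":"number"}},"rotation":{"type":"array","items":{"type":"number"}}}}},"jaw":{"type":"number"},"squeeze":{"type":"number"}},"required":["deltas"]}

```bash
ls; mkdir -p pics; cat > h.py <<'E'
import numpy as np, cv2
from station import arm
def grab(n,fn):
    f=arm.grab_frame(n); cv2.imwrite(f'pics/{fn}.png',f['pixels'][:,:,::-1]); np.savez(f'pics/{fn}.npz',**f); return f
def cloud(f):
    z=f['z_map'].astype(float); v,u=np.mgrid[:z.shape[0],:z.shape[1]]
    P=np.stack([(u-f['cx'])/f['fx']*z,(v-f['cy'])/f['fy']*z,z],-1)
    M=np.array(f['cam_to_world']); return P@M[:3,:3].T+M[:3,3]
E
python3 - <<'E'
from h import *
for n in('side','top'):
    f=grab(n,n+'0'); print(n,f['fx'],np.round(f['cam_to_world'],3).tolist())
print(arm.get_state())
E
```

```text
pics
side 390.59728881022306 [[-0.884, -0.269, 0.383, 0.126], [-0.468, 0.517, -0.717, 0.695], [-0.005, -0.813, -0.583, 0.776], [0.0, 0.0, 0.0, 1.0]]
top 396.5048890379658 [[-0.012, -0.987, 0.158, 0.388], [-1.0, 0.013, 0.001, -0.086], [-0.003, -0.158, -0.987, 1.052], [0.0, 0.0, 0.0, 1.0]]
{'t': 0.1, 'q': array([-8.53903171e-01,  3.59283788e-01,  1.11698501e-02, -2.87548085e-04,
       -1.22409768e+00, -2.88097808e-01]), 'qd': array([-2.15553562e-05, -1.64131774e-03,  3.70906960e-03,  1.47780347e-03,
        1.03896042e-03,  1.14061921e-03]), 'joint_efforts': array([-3.45250646e-04, -5.84164166e+01,  2.93753833e+01,  7.01537892e+00,
        1.01858441e-02, -6.53002576e-05]), 'eef_pos': array([ 0.28044157, -0.61351713,  0.22574894]), 'ee_rot': array([-1.56936255e+00,  1.42969214e-04,  4.28697552e-01]), 'force': array([-0.00784661,  0.35343671, -0.76339623]), 'moment': array([0.03159235, 0.01884402, 0.00861778]), 'width': 0.08767154304516286}
```

View pics/side0.png

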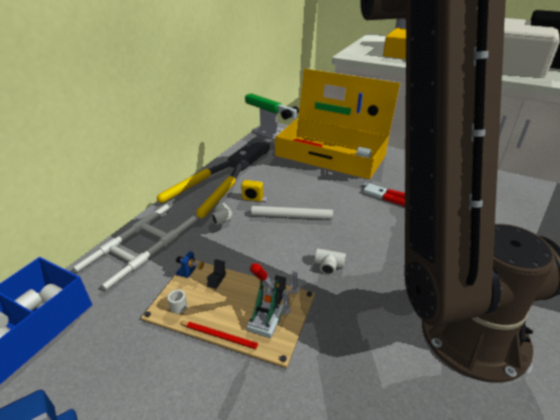

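View pics/top0.png

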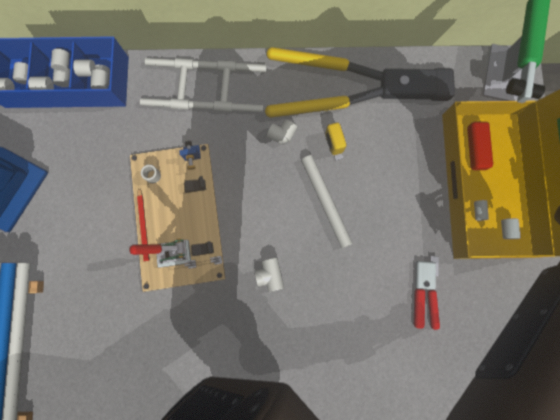

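```bash
python3 - <<'E'
import cv2
a=cv2.imread('pics/top0.png'); cv2.imwrite('pics/t0z.png',cv2.resize(a[135:300,120:245],None,fx=4.5,fy=3.6*1.0,interpolation=2) if 0 else cv2.resize(a[138:298,122:242],None,fx=3.75,fy=3.75,interpolation=2))
b=cv2.imread('pics/side0.png'); cv2.imwrite('pics/s0z.png',cv2.resize(b[235:370,135:325],None,fx=4,fy=4,interpolation=2))
E
```

```text
(no output)
```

View pics/t0z.png

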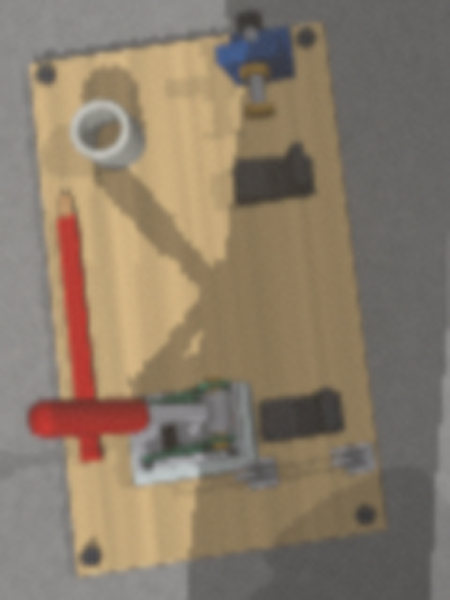

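View pics/s0z.png

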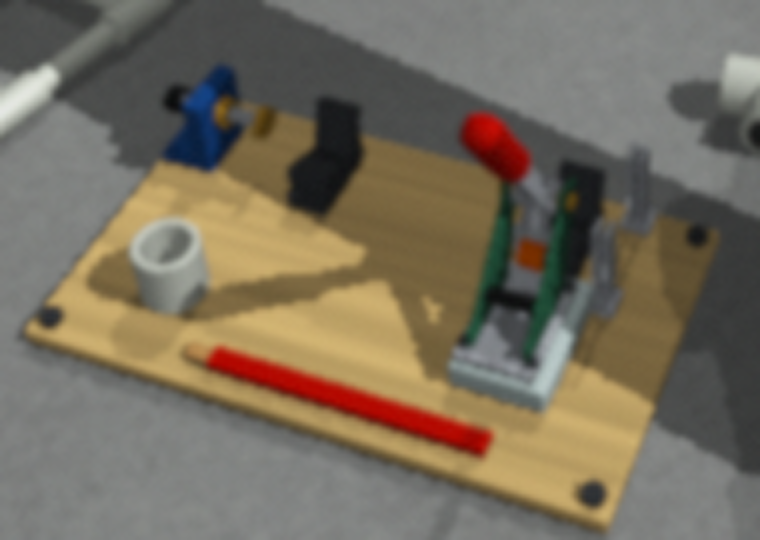

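```bash
python3 - <<'E'
from h import *
f=np.load('pics/top0.npz'); P=cloud(f); rgb=f['pixels'].astype(int); hsv=cv2.cvtColor(f['pixels'],cv2.COLOR_RGB2HSV)
np.set_printoptions(precision=4,suppress=True)
# pipe
m=np.zeros(P.shape[:2],bool); m[150:252,295:355]=1
m&=(P[...,2]>.012)&(hsv[...,1]<60)&(hsv[...,2]>120)
n,l,s,c=cv2.connectedComponentsWithStats(m.astype(np.uint8)); k=1+s[1:,4].argmax(); print(s[1:])
Q=P[l==k]; c0=Q[:,:2].mean(0); d=np.linalg.svd(Q[:,:2]-c0)[2][0]; t=(Q[:,:2]-c0)@d; n_=np.array([-d[1],d[0]]); w=(Q[:,:2]-c0)@n_
print('pipe',c0,d,t.min(),t.max(),w.min(),w.max(),'z',np.percentile(Q[:,2],[5,50,95]), 'mid',c0+d*(t.min()+t.max())/2)
# plate: wood colour
m=(hsv[...,0]>10)&(hsv[...,0]<22)&(hsv[...,1]>70)&(P[...,2]<.03); m[:140]=0;m[300:]=0;m[:,:125]=0;m[:,240:]=0
n,l,s,c=cv2.connectedComponentsWithStats(m.astype(np.uint8)); k=1+s[1:,4].argmax()
Q=P[l==k]; r=cv2.minAreaRect((Q[:,:2]*1000).astype(np.float32)); print('plate',r,cv2.boxPoints(r),np.median(Q[:,2]))
E
```

```text
[[ 345  151    1    1    1]
 [ 302  155   51   93 1170]
 [ 344  167    1    1    1]
 [ 299  170    1    1    1]
 [ 352  170    1    1    1]
 [ 341  176    1    1    1]
 [ 346  188    1    1    1]
 [ 305  190    1    1    1]
 [ 343  212    1    1    1]
 [ 307  217    1    1    1]
 [ 319  233    1    1    1]
 [ 297  234    1    1    1]
 [ 312  237    1    1    1]
 [ 331  241    1    1    1]
 [ 338  244    1    1    1]]
pipe [ 0.5717 -0.2022] [-0.9349 -0.3549] -0.13466826311532076 0.13041882215499354 -0.17387727496695787 0.023450409662093566 z [0.0195 0.0284 0.0331] mid [ 0.5737 -0.2015]
plate ((544.405029296875, 195.93936157226562), (368.99530029296875, 214.56394958496094), 7.913561820983887) [[346.8939 276.7982]
 [376.4348  64.2776]
 [741.9161 115.0805]
 [712.3752 327.6011]] 0.011079208573236077
```

```bash
cat >> h.py <<'E'
def ray(f,u,v,z):
    M=np.array(f['cam_to_world']); d=M[:3,:3]@np.array([(u-f['cx'])/f['fx'],(v-f['cy'])/f['fy'],1]); o=M[:3,3]
    return o+d*(z-o[2])/d[2]
def proj(f,p):
    M=np.array(f['cam_to_world']); q=(np.atleast_2d(p)-M[:3,3])@M[:3,:3]
    return np.c_[f['fx']*q[:,0]/q[:,2]+f['cx'],f['fy']*q[:,1]/q[:,2]+f['cy']]
E
python3 - <<'E'
from h import *
np.set_printoptions(precision=4,suppress=True)
roi={'top':(140,300,125,240),'side':(250,370,135,325)}
for n in('top','side'):
    f=np.load(f'pics/{n}0.npz'); P=cloud(f); hsv=cv2.cvtColor(f['pixels'],cv2.COLOR_RGB2HSV)
    r=roi[n]; m=np.zeros(hsv.shape[:2],np.uint8); 
    w=((hsv[...,0]>8)&(hsv[...,0]<25)&(hsv[...,1]>70)).astype(np.uint8)
    m[r[0]:r[1],r[2]:r[3]]=w[r[0]:r[1],r[2]:r[3]]
    m=cv2.morphologyEx(m,cv2.MORPH_OPEN,np.ones((3,3)))
    c=max(cv2.findContours(m,0,cv2.CHAIN_APPROX_NONE)[0],key=cv2.contourArea); h=cv2.convexHull(c)
    W=np.array([ray(f,u,v,.012)[:2] for u,v in h[:,0]]); rr=cv2.minAreaRect((W*1000).astype(np.float32)); print(n,rr, cv2.boxPoints(rr).round(1).tolist())
    # circle through cloud heights
    Q=P[r[0]:r[1],r[2]:r[3]]
E
```

```text
top ((543.8799438476562, 195.15667724609375), (367.77093505859375, 213.7894287109375), 7.92240571975708) [[347.0, 275.70001220703125], [376.5, 63.900001525878906], [740.7000122070312, 114.5999984741211], [711.2999877929688, 326.3999938964844]]
side ((541.0692138671875, 199.43368530273438), (372.4934387207031, 221.71437072753906), 7.9606523513793945) [[341.29998779296875, 283.3999938964844], [372.0, 63.900001525878906], [740.9000244140625, 115.4000015258789], [710.2000122070312, 335.0]]
```

```bash
cat >> h.py <<'E'
def J(o,yaw,p):
    p=np.atleast_2d(np.array(p,float))/1000; c,s=np.cos(yaw),np.sin(yaw)
    return np.c_[o[0]+c*p[:,0]-s*p[:,1],o[1]+s*p[:,0]+c*p[:,1],p[:,2]]
def overlay(fn,out,segs,x0,y0,w,h,k):
    f=dict(np.load(f'pics/{fn}.npz')); a=cv2.resize(f['pixels'][y0:y0+h,x0:x0+w,::-1],None,fx=k,fy=k,interpolation=2).copy()
    for A,B,c in segs:
        q=(proj(f,np.vstack([A,B]))-[x0,y0]+.5)*k
        cv2.line(a,*[tuple(int(round(t)) for t in z) for z in q],c,1)
    cv2.imwrite(f'pics/{out}.png',a)
def jigsegs(o,yaw):
    S=[];L=lambda a,b,c:S.append((J(o,yaw,a),J(o,yaw,b),c))
    for x in(-85,85):
        for d in(-14,14): L((x+d,-20,12),(x+d,20,12),(255,255,0)); L((x+d,-20,50),(x+d,20,50),(0,255,0))
    for y in(-25,25): L((-119,y,12),(-119,y,78),(255,0,255))
    L((-119,-25,78),(-119,25,78),(255,0,255))
    L((-140,0,50),(139,0,50),(0,0,255)); L((166,-20,12),(166,20,12),(255,0,0)); 
    L((139,-11,50),(139,11,50),(0,255,255));L((121,-11,50),(121,11,50),(0,255,255))
    return S
E
cat > ov.py <<'E'
from h import *; import sys
o=(float(sys.argv[1]),float(sys.argv[2])); n=sys.argv[3]
S=jigsegs(o,.1384)
overlay('top0','ot'+n,S,165,135,65,150,4); overlay('side0','os'+n,S,165,240,150,85,5)
E
python3 ov.py .552 .137 1
```

```text
(no output)
```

View pics/ot1.png

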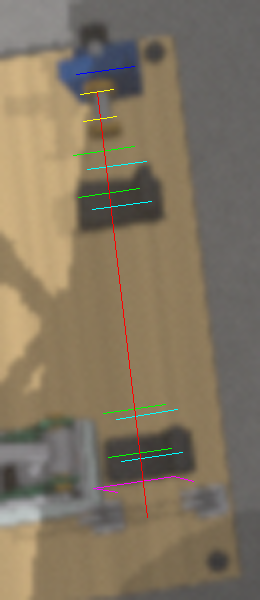

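View pics/os1.png

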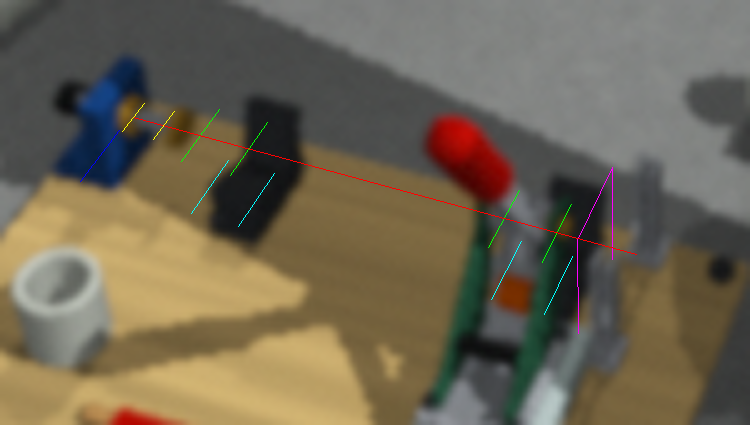

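```bash
python3 ov.py .538 .131 2
```

```text
(no output)
```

View pics/ot2.png

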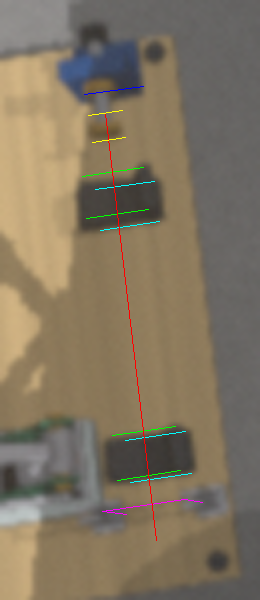

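View pics/os2.png

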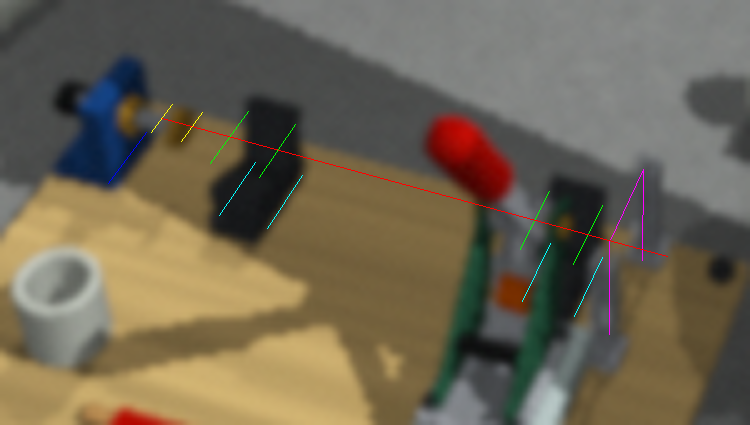

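```bash
python3 - <<'E'
from h import *
o=np.array([.538,.131]);yaw=.1384
c,s=np.cos(yaw),np.sin(yaw)
ims=[]
for n in('top','side'):
    f=np.load(f'pics/{n}0.npz'); P=cloud(f).reshape(-1,3); C=f['pixels'].reshape(-1,3)
    d=P[:,:2]-o; X=1000*(c*d[:,0]+s*d[:,1]);Y=1000*(-s*d[:,0]+c*d[:,1]);Z=1000*P[:,2]
    k=3
    for name,a,b,sel in(('xy',X,Y,Z>18),('xz',X,Z,(abs(Y)<35)&(Z>14)),):
        im=np.full((130*k if name=='xz' else 200*k,360*k//2*1+90,3),255,np.uint8)
        im=np.full((270,720,3),60,np.uint8)
        k=2
        g=sel&(abs(X)<179)&(b>-60)&(b<75 if name=='xy' else b<110)
        for x,y,col in zip(a[g],b[g],C[g]):
            u=int((x+180)*k); v=int((75-y)*k) if name=='xy' else int((110-y)*k)
            cv2.rectangle(im,(u-1,v-1),(u+1,v+1),tuple(int(t) for t in col[::-1]),-1)
        for gx in(-119,-99,-71,71,99,166): cv2.line(im,((gx+180)*k,0),((gx+180)*k,269),(0,255,255),1)
        z=75 if name=='xy' else 60; cv2.line(im,(0,z*k),(719,z*k),(0,0,255),1)
        ims.append(im)
cv2.imwrite('pics/om.png',np.vstack(ims[:2]));cv2.imwrite('pics/om2.png',np.vstack(ims[2:]))
E
```

```text
(no output)
```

View pics/om.png

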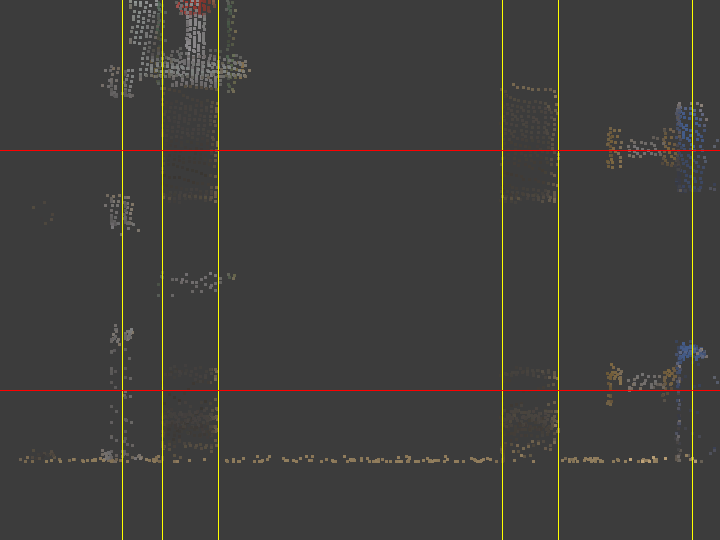

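View pics/om2.png

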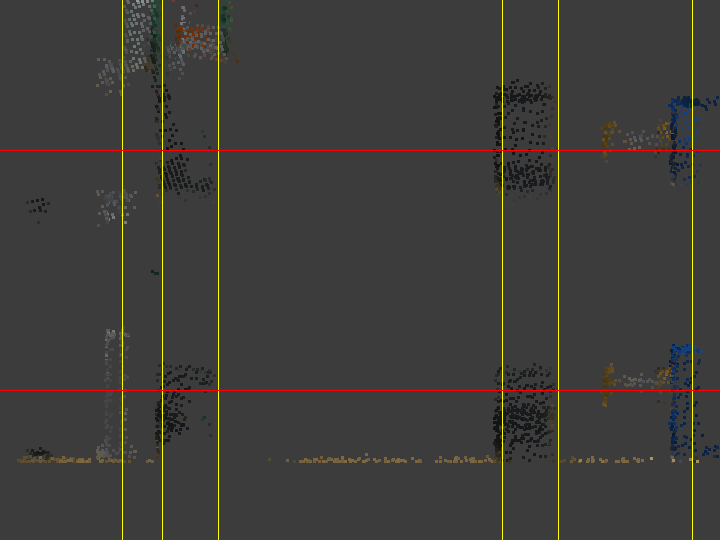

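```bash
cat >> h.py <<'E'
from scipy.spatial.transform import Rotation as Rn
def rem(p,rpy=None,yaw=None):
    s=arm.get_state(); R=Rn.from_euler('xyz',s['ee_rot'])
    if rpy is None: rpy=(-np.pi/2,0,yaw)
    T=Rn.from_euler('xyz',rpy)
    d=1000*R.inv().apply(np.array(p)-s['eef_pos']); r=np.degrees((R.inv()*T).as_rotvec())
    print('t',round(s['t'],2),'dp',d.round(1),'|',round(np.linalg.norm(d),1),'rot',r.round(2),'F',s['force'].round(2),'w',round(s['width']*1000,1),'pos',(s['eef_pos']*1000).round(1),'rpy',s['ee_rot'].round(4),'q',s['q'].round(2))
O=np.array([.5361,.1338]); YAW=.1384
E
python3 - <<'E'
from h import *
for n in('top','side'):
    f=np.load(f'pics/{n}0.npz'); P=cloud(f); hsv=cv2.cvtColor(f['pixels'],cv2.COLOR_RGB2HSV)
    d=np.hypot(P[...,0]-.573,P[...,1]+.201)
    m=((P[...,2]>.012)&(P[...,2]<.05)&(d<.16)&(hsv[...,1]<70)).astype(np.uint8)
    nn,l,s,c=cv2.connectedComponentsWithStats(m); k=1+s[1:,4].argmax()
    h=cv2.convexHull(np.argwhere(l==k)[:,::-1].astype(np.int32))
    W=np.array([ray(f,u,v,.018)[:2]*1000 for u,v in h[:,0]]); r=cv2.minAreaRect(W.astype(np.float32)); print(n,r)
    Q=P[l==k]*1000; print(cv2.minAreaRect(Q[:,:2].astype(np.float32)),np.percentile(Q[:,2],97))
rem([.5737,-.2015,.12],yaw=.363)
E
```

```text
top ((578.318115234375, -202.6566162109375), (262.30841064453125, 32.308860778808594), 22.923221588134766)
((577.2083129882812, -203.33941650390625), (259.69012451171875, 32.31650924682617), 22.974712371826172) 33.263765634816814
side ((576.9588012695312, -202.96209716796875), (261.5413818359375, 49.48632049560547), 23.10803985595703)
((573.269287109375, -198.3297119140625), (257.4262390136719, 28.848342895507812), 23.415790557861328) 33.86962625307248
t 0.1 dp [438.  106.  252.7] | 516.7 rot [-0.08  3.76 -0.01] F [-0.01  0.35 -0.76] w 87.7 pos [ 280.4 -613.5  225.7] rpy [-1.5694e+00  1.0000e-04  4.2870e-01] q [-0.85  0.36  0.01 -0.   -1.22 -0.29]
```

Emit:
move_arm --deltas '[{"dp":[34,0,19],"rotation":[0,0.8,0]},{"dp":[34,0,19],"rotation":[0,0.8,0]},{"dp":[34,0,19],"rotation":[0,0,0]},{"dp":[34,0,19],"rotation":[0,0,0]},{"dp":[34,0,19],"rotation":[0,0,0]}]' --jaw 0

```text
t: 0.52
eef_pos: [0.3966, -0.4583, 0.2213]
ee_rot: [-1.564, 0.004, 0.387]
force: [0.8, -0.3, -0.4]
width: 0.0876
```

Emit:
move_arm --deltas '[{"dp":[34,0,19],"rotation":[0,0,0]},{"dp":[34,0,19],"rotation":[0,0,0]},{"dp":[34,0,19],"rotation":[0,0,0]},{"dp":[34,0,19],"rotation":[0,0,0]},{"dp":[34,0,19],"rotation":[0,0,0]}]'

```text
t: 0.93
eef_pos: [0.5213, -0.2971, 0.2201]
ee_rot: [-1.561, 0.005, 0.386]
force: [1.2, -1.1, -0.5]
width: 0.0875
```

```bash
python3 -c "
from h import *
rem([.591,-.196,.08],yaw=.4014)"
```

```text
t 0.93 dp [103.4 140.2  66. ] | 186.3 rot [-0.54 -0.86 -0.29] F [ 1.23 -1.12 -0.48] w 87.5 pos [ 521.3 -297.1  220.1] rpy [-1.5615  0.0052  0.3864] q [-0.2   0.25 -0.16 -0.01 -1.17 -0.99]
```

Emit:
move_arm --deltas '[{"dp":[22,25,14],"rotation":[-0.3,-0.4,-0.1]},{"dp":[22,25,14],"rotation":[-0.2,-0.4,-0.1]},{"dp":[22,25,14],"rotation":[0,0,0]},{"dp":[20,25,13],"rotation":[0,0,0]},{"dp":[10,20,8],"rotation":[0,0,0]}]'

```text
t: 1.35
eef_pos: [0.5945, -0.1927, 0.1012]
ee_rot: [-1.577, -0.008, 0.407]
force: [-0.4, -0.1, -0.7]
width: 0.0879
```

```bash
python3 -c "
from h import *
rem([.591,-.196,.06],yaw=.4014)"
```

```text
t 1.35 dp [-4.9 41.2 -1.3] | 41.5 rot [0.37 0.32 0.46] F [-0.43 -0.06 -0.68] w 87.9 pos [ 594.5 -192.7  101.2] rpy [-1.5772 -0.0079  0.407 ] q [ 0.    0.38 -0.27  0.   -0.91 -1.17]
```

Emit:
move_arm --deltas '[{"dp":[-5,15,-1],"rotation":[0.3,0.3,0.4]},{"dp":[0,15,0],"rotation":[0,0,0]},{"dp":[0,15,0],"rotation":[0,0,0]},{"dp":[0,0,0],"rotation":[0,0,0]}]'

```text
t: 1.68
eef_pos: [0.5877, -0.1918, 0.0473]
ee_rot: [-1.566, 0.008, 0.406]
force: [-0.8, -0.1, -0.7]
width: 0.0877
```

```bash
python3 -c "
from h import *
rem([.591,-.196,.005],yaw=.4014); grab('top','t1'); grab('side','s1')
a=cv2.imread('pics/t1.png')[130:270,270:400];b=cv2.imread('pics/s1.png')[160:260,230:390]
cv2.imwrite('pics/g1.png',np.vstack([cv2.resize(a,(480,517))[:300],cv2.resize(b,(480,300))]))"
```

```text
t 1.68 dp [ 1.7 42.2 -5.4] | 42.6 rot [-0.26  0.25 -0.48] F [-0.75 -0.1  -0.74] w 87.7 pos [ 587.7 -191.8   47.3] rpy [-1.5663  0.0084  0.4058] q [-0.    0.44 -0.32 -0.   -0.82 -1.16]
```

View pics/g1.png

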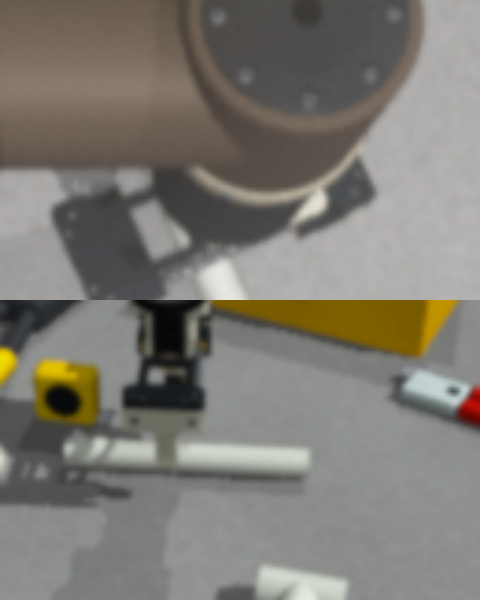

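```bash
python3 -c "
from h import *
f=dict(np.load('pics/top0.npz'));P=cloud(f)
Q=P[115:165,262:350].reshape(-1,3); Q=Q[Q[:,2]>.025]
d=Q[:,:2]-[.591,-.196]; c,s=np.cos(.4014),np.sin(.4014)
x=d@[c,s]*1000; z=d@[-s,c]*1000
for lo,hi in((25,45),(45,80)):
  g=(Q[:,2]*1000>lo)&(Q[:,2]*1000<hi)
  for sg in(1,-1):
    k=g&(z*sg>25); print(lo,sg,k.sum(), k.any() and (x[k].min(),x[k].max(),z[k].min(),z[k].max(),Q[k,2].max()))
rem([.591,-.196,.005],yaw=.4014)
"
```

```text
25 1 278 (np.float64(175.373917385222), np.float64(262.69238008563644), np.float64(25.01061425340921), np.float64(72.3592837304752), np.float64(0.044581052366395424))
25 -1 57 (np.float64(88.41688684720816), np.float64(160.35232261647204), np.float64(-101.4213861206736), np.float64(-69.83400389425412), np.float64(0.04480545094698374))
45 1 1 (np.float64(211.2669850124541), np.float64(211.2669850124541), np.float64(55.376486378861124), np.float64(55.376486378861124), np.float64(0.045142422310315844))
45 -1 397 (np.float64(88.08649096721197), np.float64(160.94005422083117), np.float64(-112.07137623554824), np.float64(-69.91959199446228), np.float64(0.07142726917308495))
t 1.78 dp [ 0.2 45.2 -4.1] | 45.4 rot [-0.12  0.27 -0.3 ] F [-0.07  0.87 -0.03] w 87.4 pos [ 589.5 -192.3   50.3] rpy [-1.5686  0.0053  0.4061] q [-0.    0.43 -0.32  0.   -0.83 -1.16]
```

Emit:
move_arm --deltas '[{"dp":[0,16,-4],"rotation":[0,0.3,-0.3]},{"dp":[0,14,0],"rotation":[0,0,0]},{"dp":[0,10,0],"rotation":[0,0,0]},{"dp":[0,4,0],"rotation":[0,0,0]}]'

```text
t: 2.12
eef_pos: [0.5953, -0.1981, 0.0117]
ee_rot: [-1.574, -0.009, 0.4]
force: [-1.1, -0.3, 0.5]
width: 0.0875
```

```bash
python3 -c "
from h import *
rem([.591,-.196,.005],yaw=.4014)"
```

```text
t 2.12 dp [-3.2  6.6  3.7] | 8.2 rot [ 0.18 -0.07  0.52] F [-1.05 -0.32  0.48] w 87.5 pos [ 595.3 -198.1   11.7] rpy [-1.574  -0.0091  0.4002] q [-0.01  0.48 -0.34 -0.   -0.73 -1.16]
```

Emit:
move_arm --deltas '[{"dp":[-3,4,2],"rotation":[0,0,0.5]},{"dp":[0,2,0],"rotation":[0,0,0]}]'

```text
t: 2.28
eef_pos: [0.592, -0.198, 0.0064]
ee_rot: [-1.575, -0.001, 0.4]
force: [-0.6, 0.6, 0.1]
width: 0.0877
```

```bash
python3 -c "
from h import *
rem([.591,-.196,.005],yaw=.4014)"
```

```text
t 2.28 dp [-0.2  1.4  2.3] | 2.7 rot [ 0.23 -0.1   0.04] F [-0.63  0.56  0.1 ] w 87.7 pos [ 592.  -198.     6.4] rpy [-1.5748e+00 -6.0000e-04  3.9970e-01] q [-0.01  0.49 -0.35  0.01 -0.73 -1.17]
```

Emit:
move_arm --deltas '[{"dp":[0,0,2]},{"dp":[0,0,0]},{"dp":[0,0,0]},{"dp":[0,0,0]},{"dp":[0,0,0]}]' --jaw 255 --squeeze 20

```text
$.deltas[0]: bad value
```

Emit:
move_arm --deltas '[{"dp":[0,0,0]},{"dp":[0,0,0]},{"dp":[0,0,0]}]'

```text
$.deltas[0]: bad value
```

Emit:
move_arm --deltas '[{"dp":[0,0,2],"rotation":[0,0,0]},{"dp":[0,0,0],"rotation":[0,0,0]},{"dp":[0,0,0],"rotation":[0,0,0]},{"dp":[0,0,0],"rotation":[0,0,0]},{"dp":[0,0,0],"rotation":[0,0,0]}]' --jaw 255 --squeeze 20

```text
t: 2.7
eef_pos: [0.5924, -0.1959, 0.0087]
ee_rot: [-1.576, -0.003, 0.4]
force: [0.5, -0.2, -0.3]
width: 0.06
```

Emit:
move_arm --deltas '[{"dp":[0,0,0],"rotation":[0,0,0]},{"dp":[0,0,0],"rotation":[0,0,0]},{"dp":[0,0,0],"rotation":[0,0,0]}]'

```text
t: 2.95
eef_pos: [0.5928, -0.1958, 0.0093]
ee_rot: [-1.577, -0.004, 0.401]
force: [0.8, -0.4, -0.1]
width: 0.0401
```

```bash
python3 -c "
from h import *
rem([.591,-.196,.005],yaw=.4014)"
```

```text
t 2.95 dp [-1.8  4.3  0.6] | 4.7 rot [ 0.34 -0.04  0.23] F [ 0.82 -0.44 -0.12] w 40.1 pos [ 592.8 -195.8    9.3] rpy [-1.5768 -0.004   0.4007] q [-0.    0.48 -0.35  0.01 -0.73 -1.17]
```

Emit:
move_arm --deltas '[{"dp":[-1,4,0],"rotation":[0.2,0,0.2]},{"dp":[0,1,0],"rotation":[0,0,0]},{"dp":[0,0,0],"rotation":[0,0,0]}]'

```text
t: 3.2
eef_pos: [0.5922, -0.1963, 0.0051]
ee_rot: [-1.573, -0.001, 0.401]
force: [0.1, 0.8, 2.1]
width: 0.0314
```

```bash
python3 -c "
from h import *
rem([.591,-.196,.005],yaw=.4014)"
```

```text
t 3.2 dp [-1.   0.1  0.7] | 1.3 rot [ 0.15 -0.    0.04] F [0.06 0.79 2.08] w 31.4 pos [ 592.2 -196.3    5.1] rpy [-1.5734e+00 -7.0000e-04  4.0130e-01] q [-0.01  0.49 -0.35  0.   -0.73 -1.17]
```

Emit:
move_arm --deltas '[{"dp":[0,-20,0],"rotation":[0,0,0]},{"dp":[0,-30,0],"rotation":[0,0,0]},{"dp":[0,-30,0],"rotation":[0,0,0]},{"dp":[0,-30,0],"rotation":[0,0,0]},{"dp":[0,-20,0],"rotation":[0,0,0]}]' --squeeze 25

```text
t: 3.62
eef_pos: [0.5865, -0.1957, 0.1307]
ee_rot: [-1.564, 0.015, 0.399]
force: [-0.1, 0.8, -1.5]
width: 0.0311
```

```bash
python3 -c "
from h import *
rem([.529,.135,.14],yaw=.1384)"
```

```text
t 3.62 dp [ 75.4  -8.3 327.1] | 335.8 rot [-0.26 14.95 -0.88] F [-0.08  0.81 -1.48] w 31.1 pos [ 586.5 -195.7  130.7] rpy [-1.5644  0.0145  0.3994] q [-0.01  0.35 -0.23 -0.   -1.   -1.16]
```

Emit:
move_arm --deltas '[{"dp":[7,-3,28],"rotation":[0,2.5,-0.3]},{"dp":[6,-3,28],"rotation":[0,2.5,-0.3]},{"dp":[5,-2,28],"rotation":[0,2.5,-0.3]},{"dp":[4,0,28],"rotation":[0,2.5,0]},{"dp":[3,0,28],"rotation":[0,2.5,0]}]'

```text
t: 4.03
eef_pos: [0.5697, -0.0552, 0.1439]
ee_rot: [-1.567, -0.008, 0.165]
force: [0.9, -0.2, -0.8]
width: 0.0309
```

```bash
python3 -c "
from h import *
rem([.529,.135,.14],yaw=.1384)"
```

```text
t 4.03 dp [ -8.9   4.7 194.3] | 194.5 rot [-0.25  1.54  0.44] F [ 0.88 -0.2  -0.8 ] w 30.9 pos [569.7 -55.2 143.9] rpy [-1.5666 -0.0077  0.1653] q [ 0.24  0.26 -0.34 -0.   -0.97 -1.65]
```

Emit:
move_arm --deltas '[{"dp":[-2,1,28],"rotation":[0,0.7,0.2]},{"dp":[-2,1,28],"rotation":[0,0.7,0.2]},{"dp":[-2,1,26],"rotation":[0,0,0]},{"dp":[-2,1,22],"rotation":[0,0,0]},{"dp":[-1,0,12],"rotation":[0,0,0]}]'

```text
t: 4.45
eef_pos: [0.5407, 0.0657, 0.1386]
ee_rot: [-1.566, 0.002, 0.137]
force: [-0.3, -0.4, -1.0]
width: 0.0313
```

```bash
python3 -c "
from h import *
rem([.529,.135,.12],yaw=.1384);grab('side','s2'); grab('top','t2');a=cv2.imread('pics/s2.png')[180:390,110:350];cv2.imwrite('pics/s2z.png',cv2.resize(a,None,fx=3.3,fy=2.8))"
```

```text
t 4.45 dp [-2.1 19.  70.2] | 72.7 rot [-0.3  -0.1  -0.11] F [-0.28 -0.43 -1.  ] w 31.3 pos [540.7  65.7 138.6] rpy [-1.5655  0.0019  0.1367] q [ 0.48  0.22 -0.39 -0.01 -0.96 -1.91]
```

View pics/s2z.png

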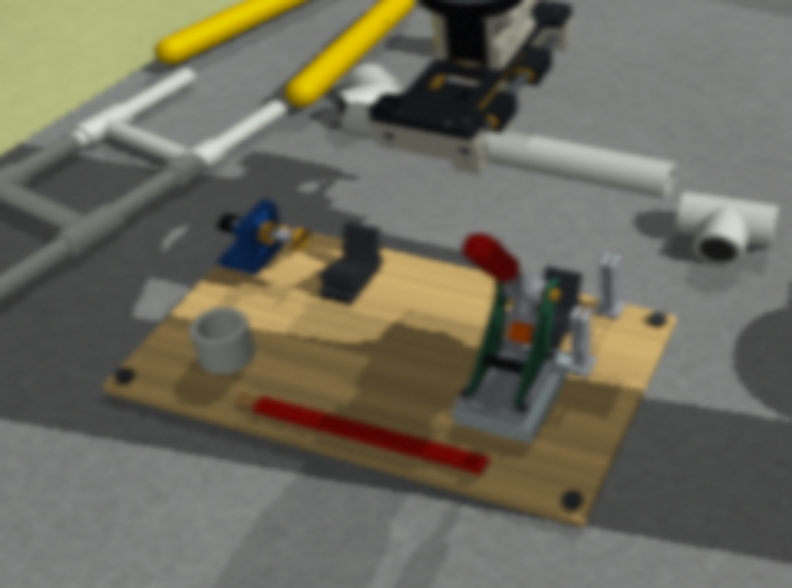

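Emit:
move_arm --deltas '[{"dp":[0,2,24],"rotation":[-0.3,0,0]},{"dp":[0,2,22],"rotation":[0,0,0]},{"dp":[0,2,14],"rotation":[0,0,0]},{"dp":[0,0,6],"rotation":[0,0,0]},{"dp":[0,0,2],"rotation":[0,0,0]}]'

```text
t: 4.97
eef_pos: [0.531, 0.1324, 0.1312]
ee_rot: [-1.572, 0.005, 0.136]
force: [0.5, 0.0, -1.3]
width: 0.031
```

```bash
python3 -c "
from h import *
rem([.529,.135,.12],yaw=.1384)"
```

```text
t 4.97 dp [-1.6 11.2  2.8] | 11.7 rot [ 0.07 -0.11 -0.26] F [ 0.49  0.05 -1.25] w 31.0 pos [531.  132.4 131.2] rpy [-1.5721  0.0045  0.1365] q [ 0.6   0.24 -0.4  -0.   -0.94 -2.04]
```

Emit:
move_arm --deltas '[{"dp":[-1,20,2],"rotation":[0,-0.1,-0.2]},{"dp":[0,15,0],"rotation":[0,0,0]},{"dp":[0,6,0],"rotation":[0,0,0]},{"dp":[0,0,0],"rotation":[0,0,0]}]'

```text
t: 5.3
eef_pos: [0.5309, 0.132, 0.0897]
ee_rot: [-1.572, -0.0, 0.138]
force: [-0.2, 0.2, -0.0]
width: 0.0314
```

```bash
cat > v.py <<'E'
from h import *; import sys
n=sys.argv[1]
rem([.529,.135,.039],yaw=.1384);grab('side','s'+n); grab('top','t'+n);a=cv2.imread(f'pics/s{n}.png')[220:370,130:330];b=cv2.imread(f'pics/t{n}.png')[135:300,120:245]
cv2.imwrite(f'pics/s{n}z.png',cv2.resize(a,None,fx=4,fy=4,interpolation=2));cv2.imwrite(f'pics/t{n}z.png',cv2.resize(b,None,fx=3.6,fy=3.6,interpolation=2))
E
python3 v.py 3
```

```text
t 5.3 dp [-1.5 50.7  3.3] | 50.8 rot [ 0.06 -0.05  0.02] F [-0.22  0.19 -0.03] w 31.4 pos [530.9 132.   89.7] rpy [-1.5719e+00 -4.0000e-04  1.3750e-01] q [ 0.6   0.28 -0.45  0.   -0.84 -2.04]
```

View pics/s3z.png

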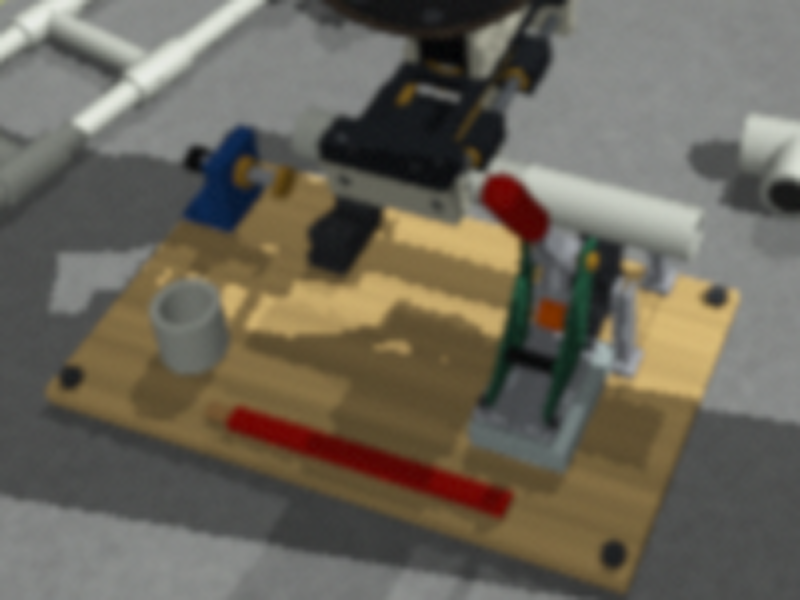

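View pics/t3z.png

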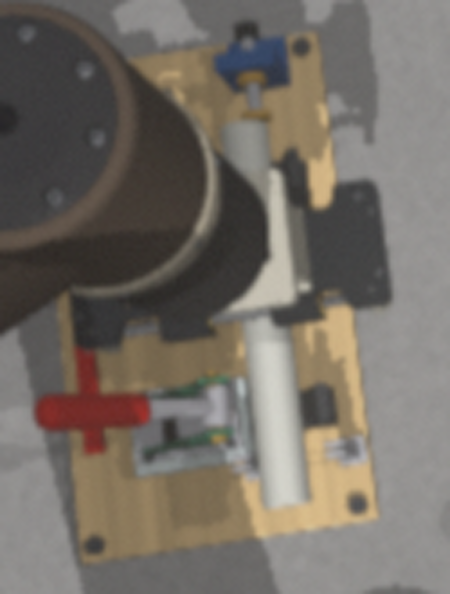

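```bash
cat > pm.py <<'E'
from h import *; import sys
n=sys.argv[1]; zlo=float(sys.argv[2])
c,s=np.cos(YAW),np.sin(YAW)
for cam in('top','side'):
    f=np.load(f'pics/{cam[0]}{n}.npz'); P=cloud(f).reshape(-1,3); hsv=cv2.cvtColor(f['pixels'],cv2.COLOR_RGB2HSV).reshape(-1,3)
    d=P[:,:2]-O; X=1000*(c*d[:,0]+s*d[:,1]);Y=1000*(-s*d[:,0]+c*d[:,1]);Z=1000*P[:,2]
    g=(hsv[:,1]<50)&(hsv[:,2]>110)&(abs(Y)<24)&(Z>zlo)&(Z<zlo+45)&((X<-45)|(X>60))&(abs(X)<175)
    for nm,k in(('-',g&(X<0)),('+',g&(X>0))):
        if k.sum()<10: print(cam,nm,'none');continue
        print(cam,nm,k.sum(),'x',np.percentile(X[k],[1,99]).round(1),'y',np.percentile(Y[k],[2,50,98]).round(1),'ztop',np.percentile(Z[k],[50,97]).round(1))
E
python3 pm.py 3 75
```

```text
top - 603 x [-150.7  -46.2] y [-16.9  -4.3  12.5] ztop [112.9 117.6]
top + 158 x [ 73.  107.3] y [-17.3  -6.5   8.5] ztop [113.7 118.7]
side - 554 x [-153.9  -48.3] y [-11.9   7.3  15.4] ztop [112.8 118. ]
side + 60 x [ 86.4 105.9] y [-8.1  5.5 14.2] ztop [115.1 118.7]
```

Emit:
move_arm --deltas '[{"dp":[0,14,3],"rotation":[0,0,0]},{"dp":[0,12,0],"rotation":[0,0,0]},{"dp":[0,10,0],"rotation":[0,0,0]},{"dp":[0,4,0],"rotation":[0,0,0]},{"dp":[0,0,0],"rotation":[0,0,0]}]'

```text
t: 5.82
eef_pos: [0.5351, 0.1354, 0.0542]
ee_rot: [-1.569, -0.009, 0.136]
force: [0.0, -0.7, -1.3]
width: 0.0314
```

```bash
python3 v.py 4; python3 pm.py 4 32
```

```text
t 5.82 dp [-6.3 15.1  0.4] | 16.4 rot [-0.1  -0.11  0.54] F [ 0.04 -0.67 -1.35] w 31.4 pos [535.1 135.4  54.2] rpy [-1.5691 -0.0093  0.1364] q [ 0.6   0.33 -0.48  0.   -0.75 -2.04]
top - 297 x [-146.1  -46.7] y [-14.4  -7.   16. ] ztop [74.  76.9]
top + 67 x [ 75.9 150.3] y [-14.8  -9.5  13.1] ztop [73.3 76.4]
side - 186 x [-149.4  -72.9] y [-22.6  14.2  18.4] ztop [71.2 76.8]
side + 18 x [ 94.4 162. ] y [-22.4  14.7  16.8] ztop [73.  76.8]
```

View pics/s4z.png

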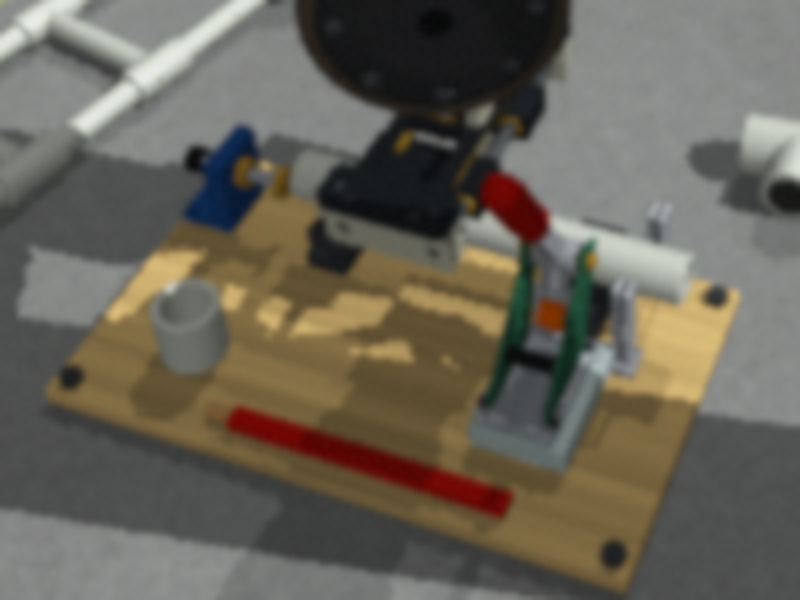

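Emit:
move_arm --deltas '[{"dp":[-5,4,0],"rotation":[0,0,0.5]},{"dp":[0,4,0],"rotation":[0,0,0]},{"dp":[0,2,0],"rotation":[0,0,0]}]'

```text
t: 6.17
eef_pos: [0.5312, 0.1355, 0.0461]
ee_rot: [-1.567, -0.004, 0.137]
force: [0.9, -0.4, -2.0]
width: 0.0313
```

```bash
python3 -c "
from h import *
rem([.529,.135,.039],yaw=.1384)"
```

```text
t 6.17 dp [-2.3  7.1 -0.3] | 7.5 rot [-0.19 -0.09  0.21] F [ 0.86 -0.37 -1.98] w 31.3 pos [531.2 135.5  46.1] rpy [-1.5675 -0.0036  0.1368] q [ 0.61  0.34 -0.49 -0.   -0.74 -2.04]
```

Emit:
move_arm --deltas '[{"dp":[-1,3,0],"rotation":[-0.2,0,0.2]},{"dp":[0,2,0],"rotation":[0,0,0]}]'

```text
t: 6.33
eef_pos: [0.5302, 0.1355, 0.0409]
ee_rot: [-1.571, -0.0, 0.137]
force: [0.3, 0.9, -1.3]
width: 0.0315
```

Emit:
move_arm --deltas '[{"dp":[0,2,0],"rotation":[0,0,0]}]'

```text
t: 6.42
eef_pos: [0.5304, 0.1355, 0.0394]
ee_rot: [-1.571, -0.0, 0.138]
force: [-10.2, -1.6, 29.9]
width: 0.0315
```

Emit:
move_arm --deltas '[{"dp":[0,-0.6,0],"rotation":[0,0,0]}]'

```text
t: 6.5
eef_pos: [0.5305, 0.1355, 0.0402]
ee_rot: [-1.572, -0.001, 0.138]
force: [0.0, 0.3, -1.2]
width: 0.0313
```

```bash
python3 v.py 5; python3 pm.py 5 30
```

```text
t 6.5 dp [-1.5  1.2 -0.3] | 2.0 rot [ 0.05 -0.03  0.03] F [ 0.01  0.27 -1.15] w 31.3 pos [530.5 135.5  40.2] rpy [-1.5717e+00 -6.0000e-04  1.3790e-01] q [ 0.61  0.35 -0.5   0.   -0.73 -2.04]
top - 538 x [-150.7  -46.5] y [-13.4  -0.7  15.8] ztop [63.2 67.9]
top + 167 x [ 71.3 147.6] y [-13.5  -2.8  13.4] ztop [63.6 69. ]
side - 312 x [-153.9  -77.3] y [-10.4   9.5  18.5] ztop [63.4 68.5]
side + 77 x [ 81.2 159. ] y [-19.5   9.8  18.2] ztop [64.5 69.4]
```

View pics/s5z.png

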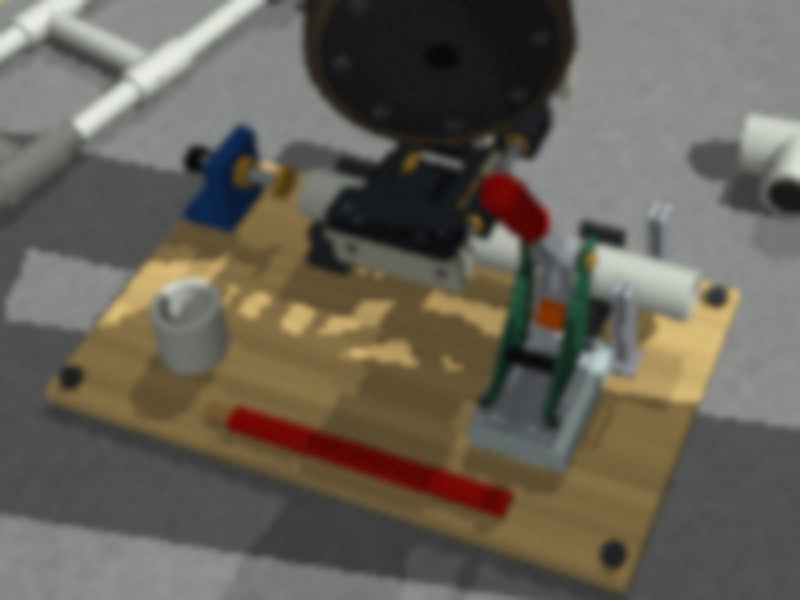

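View pics/t5z.png

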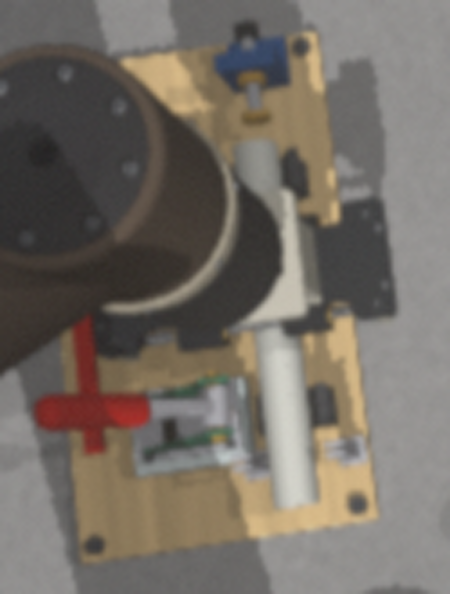

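Emit:
move_arm --deltas '[{"dp":[0,0,0],"rotation":[0,0,0]},{"dp":[0,0,0],"rotation":[0,0,0]},{"dp":[0,0,0],"rotation":[0,0,0]},{"dp":[0,0,0],"rotation":[0,0,0]}]' --jaw 130 --squeeze 5

```text
t: 6.93
eef_pos: [0.5307, 0.1357, 0.0398]
ee_rot: [-1.571, -0.001, 0.138]
force: [-0.0, 1.0, -0.0]
width: 0.0431
```

```bash
python3 v.py 6; python3 pm.py 6 30
```

```text
t 6.93 dp [-1.8  0.8 -0.5] | 2.0 rot [ 0.03 -0.04  0.06] F [-0.01  0.96 -0.03] w 43.1 pos [530.7 135.7  39.8] rpy [-1.5713e+00 -1.0000e-03  1.3770e-01] q [ 0.61  0.35 -0.5   0.   -0.73 -2.04]
top - 535 x [-150.7  -45.9] y [-16.2  -3.7  13. ] ztop [61.9 66.6]
top + 162 x [ 71.5 146.8] y [-15.4  -4.    8.9] ztop [62.4 66.6]
side - 310 x [-153.9  -76.1] y [-10.5   6.5  15.7] ztop [62.5 67.2]
side + 68 x [ 80.8 159.7] y [-19.9   6.   15.2] ztop [62.6 68.5]
```

View pics/t6z.png

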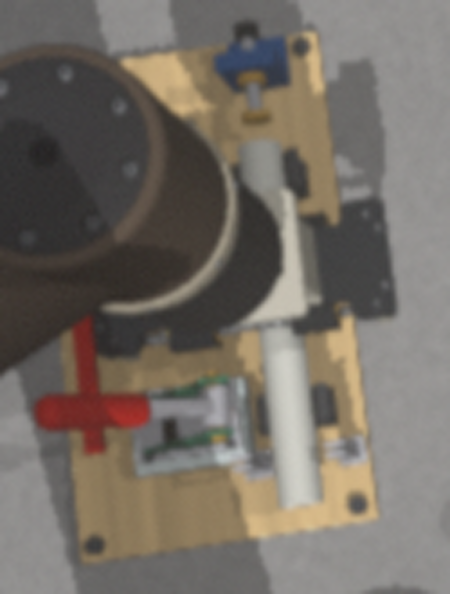

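Emit:
move_arm --deltas '[{"dp":[0,0,-2.8],"rotation":[0,0,0]},{"dp":[0,0,0],"rotation":[0,0,0]}]'

```text
t: 7.2
eef_pos: [0.5311, 0.1328, 0.0398]
ee_rot: [-1.571, -0.001, 0.138]
force: [-1.1, -0.2, -0.0]
width: 0.0429
```

```bash
python3 -c "
from h import *
rem([.529,.135,.039],yaw=.1384)"
```

```text
t 7.2 dp [-1.8  0.8  2.4] | 3.1 rot [ 0.03 -0.02  0.06] F [-1.14 -0.22 -0.02] w 42.9 pos [531.1 132.8  39.8] rpy [-1.5713e+00 -1.0000e-03  1.3800e-01] q [ 0.6   0.35 -0.5   0.   -0.72 -2.04]
```

Emit:
move_arm --deltas '[{"dp":[0,0,0],"rotation":[0,0,0]},{"dp":[0,0,0],"rotation":[0,0,0]},{"dp":[0,0,0],"rotation":[0,0,0]},{"dp":[0,0,0],"rotation":[0,0,0]}]' --jaw 255 --squeeze 4

```text
t: 7.53
eef_pos: [0.5311, 0.1328, 0.0398]
ee_rot: [-1.571, -0.001, 0.138]
force: [1.2, 0.0, 0.2]
width: 0.0315
```

```bash
python3 -c "
from h import *
rem([.529,.135,.039],yaw=.1384)"
```

```text
t 7.53 dp [-1.8  0.8  2.5] | 3.2 rot [ 0.01 -0.05  0.06] F [1.24 0.04 0.16] w 31.5 pos [531.1 132.8  39.8] rpy [-1.571e+00 -1.100e-03  1.375e-01] q [ 0.6   0.35 -0.5   0.   -0.72 -2.04]
```

Emit:
move_arm --deltas '[{"dp":[2,0,0],"rotation":[0,0,0]},{"dp":[2,0,0],"rotation":[0,0,0]},{"dp":[2,0,0],"rotation":[0,0,0]},{"dp":[1,0,0],"rotation":[0,0,0]}]'

```text
t: 7.87
eef_pos: [0.5359, 0.1334, 0.0397]
ee_rot: [-1.572, 0.003, 0.137]
force: [-5.0, 1.1, 3.8]
width: 0.0321
```

```bash
python3 v.py 7; python3 pm.py 7 30
```

```text
t 7.87 dp [-6.6  0.7  2.5] | 7.1 rot [ 0.05 -0.06 -0.19] F [-4.98  1.05  3.85] w 32.1 pos [535.9 133.4  39.7] rpy [-1.5716  0.0034  0.1374] q [ 0.6   0.36 -0.48 -0.   -0.74 -2.03]
top - 514 x [-146.2  -45.7] y [-16.1  -3.6  12.6] ztop [61.7 66.7]
top + 156 x [ 79.  147.4] y [-16.   -4.3  11.6] ztop [61.8 66.8]
side - 289 x [-149.   -74.4] y [-10.8   6.7  15.8] ztop [63. 67.]
side + 65 x [ 90.9 161. ] y [-21.4   6.4  15.2] ztop [63. 68.]
```

View pics/t7z.png

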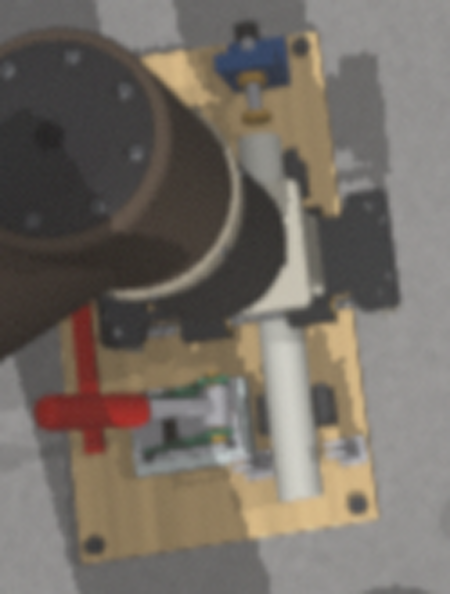

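Emit:
move_arm --deltas '[{"dp":[1.5,-0.2,0],"rotation":[0,0,-0.2]},{"dp":[1.5,0,0],"rotation":[0,0,0]}]'

```text
t: 8.13
eef_pos: [0.5393, 0.1339, 0.0398]
ee_rot: [-1.571, -0.001, 0.137]
force: [-0.6, 0.3, -0.0]
width: 0.0317
```

Emit:
move_arm --deltas '[{"dp":[1.5,-0.2,0],"rotation":[0,0,0]},{"dp":[1,0,0],"rotation":[0,0,0]}]'

```text
t: 8.3
eef_pos: [0.5428, 0.1343, 0.04]
ee_rot: [-1.571, -0.002, 0.138]
force: [-1.3, 0.4, -0.4]
width: 0.0319
```

```bash
python3 v.py 8; python3 pm.py 8 30
```

```text
t 8.3 dp [-13.6   0.9   2.6] | 13.9 rot [ 0.04 -0.04  0.14] F [-1.26  0.4  -0.36] w 31.9 pos [542.8 134.3  40. ] rpy [-1.5714 -0.0025  0.1377] q [ 0.59  0.36 -0.47  0.   -0.73 -2.03]
top - 481 x [-139.   -45.9] y [-16.2  -3.4  13. ] ztop [62.  66.8]
top + 150 x [ 84.9 148.4] y [-16.2  -4.9   9.6] ztop [62.1 67.1]
side - 251 x [-142.   -73.6] y [-10.8   6.4  16.1] ztop [63. 67.]
side + 61 x [ 95.9 161. ] y [-20.9   5.4  14.9] ztop [64.  68.7]
```

View pics/t8z.png

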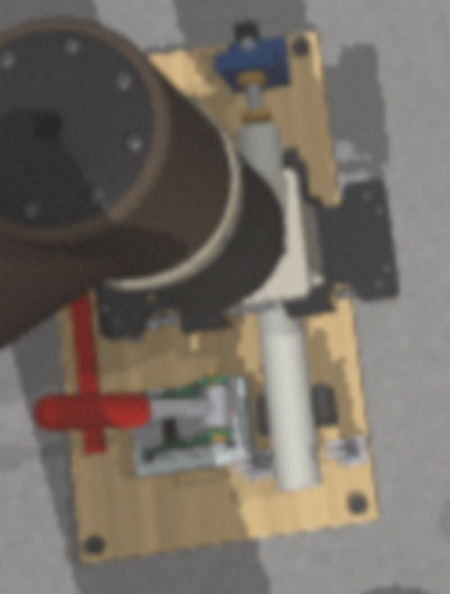

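Nearly touching (pipe end at row ~125, head at ~120 in the crop). Small steps now.

Emit:
move_arm --deltas '[{"dp":[0.6,0,0],"rotation":[0,0,0]}]'

```text
t: 8.48
eef_pos: [0.5434, 0.1344, 0.0398]
ee_rot: [-1.571, -0.002, 0.137]
force: [-2.5, 1.3, 1.0]
width: 0.0318
```

Emit:
move_arm --deltas '[{"dp":[0.6,0,0],"rotation":[0,0,0]}]'

```text
t: 8.57
eef_pos: [0.544, 0.1345, 0.0398]
ee_rot: [-1.571, -0.002, 0.137]
force: [-1.5, 1.2, -0.7]
width: 0.0318
```

Emit:
move_arm --deltas '[{"dp":[0.6,0,0],"rotation":[0,0,0]}]'

```text
t: 8.65
eef_pos: [0.5444, 0.1346, 0.0397]
ee_rot: [-1.571, -0.002, 0.137]
force: [-2.8, 0.5, 1.7]
width: 0.0319
```

Emit:
move_arm --deltas '[{"dp":[0.6,0,0],"rotation":[0,0,0]}]'

```text
t: 8.73
eef_pos: [0.5447, 0.1346, 0.0397]
ee_rot: [-1.571, -0.001, 0.137]
force: [-3.7, 2.0, 2.1]
width: 0.0318
```

Emit:
move_arm --deltas '[{"dp":[0.6,-0.1,0],"rotation":[0,0,0]}]'

```text
t: 8.82
eef_pos: [0.5451, 0.1347, 0.0398]
ee_rot: [-1.571, -0.001, 0.137]
force: [-0.7, 0.1, -0.1]
width: 0.0318
```

Emit:
move_arm --deltas '[{"dp":[0.6,-0.1,0],"rotation":[0,0,0]}]'

```text
t: 8.9
eef_pos: [0.5459, 0.1348, 0.04]
ee_rot: [-1.571, -0.001, 0.137]
force: [0.4, 0.7, -0.5]
width: 0.0317
```

Emit:
move_arm --deltas '[{"dp":[0.6,0,0],"rotation":[0,0,0]}]'

```text
t: 8.98
eef_pos: [0.5468, 0.1349, 0.04]
ee_rot: [-1.571, -0.001, 0.137]
force: [-0.3, 0.6, -1.1]
width: 0.032
```

```bash
python3 v.py 9; python3 pm.py 9 30
```

```text
t 8.98 dp [-17.6   1.    2.6] | 17.8 rot [ 0.04 -0.06  0.08] F [-0.29  0.64 -1.09] w 32.0 pos [546.8 134.9  40. ] rpy [-1.5714e+00 -1.5000e-03  1.3740e-01] q [ 0.59  0.37 -0.46  0.   -0.74 -2.02]
top - 460 x [-135.2  -45.9] y [-16.2  -3.7  13.1] ztop [61.9 66.5]
top + 148 x [ 89.6 148.2] y [-16.5  -4.8   9.4] ztop [62.2 66.7]
side - 231 x [-138.1  -72.4] y [-11.6   6.   15.4] ztop [62.8 67.3]
side + 57 x [101.3 160.6] y [-21.3   6.2  15.9] ztop [63.8 69.1]
```

View pics/t9z.png

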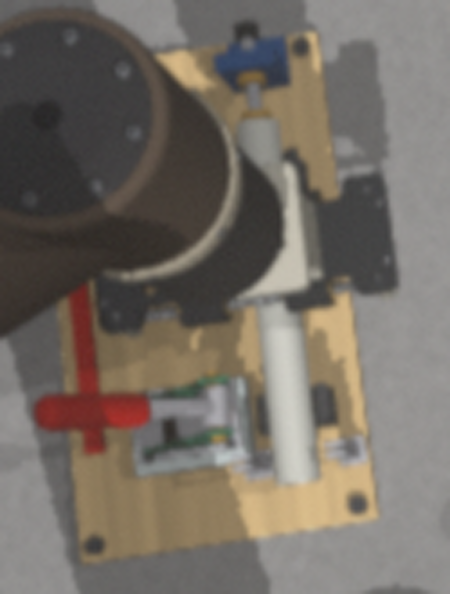

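View pics/s9z.png

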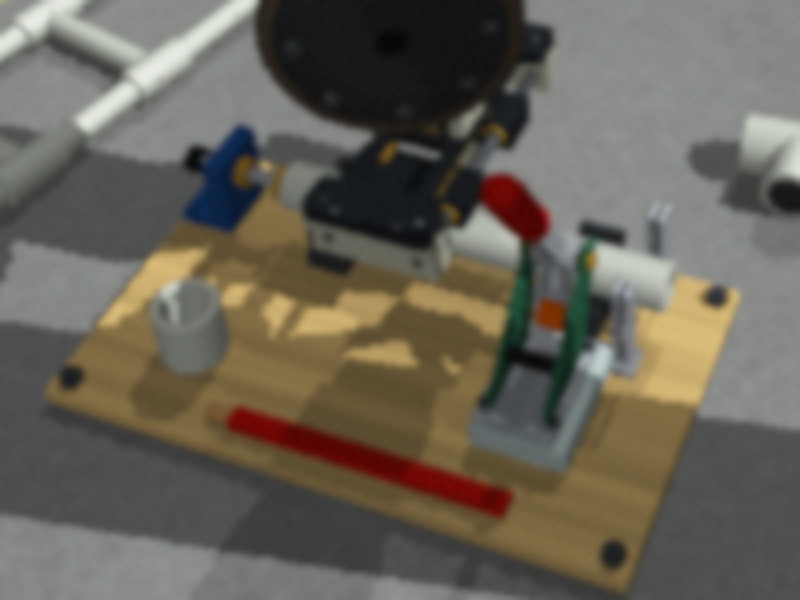

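Emit:
move_arm --deltas '[{"dp":[0.6,0.1,0],"rotation":[0,0,0]}]'

```text
t: 9.17
eef_pos: [0.5475, 0.135, 0.0399]
ee_rot: [-1.571, -0.002, 0.137]
force: [-1.0, 0.3, -1.3]
width: 0.0317
```

Emit:
move_arm --deltas '[{"dp":[0.6,0,0],"rotation":[0,0,0]}]'

```text
t: 9.25
eef_pos: [0.5481, 0.1351, 0.0399]
ee_rot: [-1.571, -0.002, 0.137]
force: [-0.8, 0.8, -0.3]
width: 0.0316
```

Emit:
move_arm --deltas '[{"dp":[0.6,0,0],"rotation":[0,0,0]}]'

```text
t: 9.33
eef_pos: [0.5488, 0.1352, 0.0398]
ee_rot: [-1.571, -0.002, 0.137]
force: [-0.7, 0.9, 0.1]
width: 0.0318
```

Emit:
move_arm --deltas '[{"dp":[0.6,0,0],"rotation":[0,0,0]}]'

```text
t: 9.42
eef_pos: [0.549, 0.1352, 0.0397]
ee_rot: [-1.571, -0.001, 0.137]
force: [-5.0, 2.1, 3.5]
width: 0.0317
```

```bash
python3 v.py 10; python3 pm.py 10 30
```

```text
t 9.42 dp [-19.8   0.7   2.5] | 20.0 rot [ 0.03 -0.07  0.04] F [-5.02  2.15  3.53] w 31.7 pos [549.  135.2  39.7] rpy [-1.5714e+00 -8.0000e-04  1.3720e-01] q [ 0.59  0.37 -0.46  0.   -0.74 -2.02]
top - 451 x [-133.   -45.7] y [-16.2  -4.   13.1] ztop [62.  67.2]
top + 142 x [ 92.5 148.4] y [-16.4  -4.9   8.9] ztop [62.2 66.7]
side - 222 x [-136.3  -72.6] y [-11.5   6.5  16.1] ztop [63.1 67. ]
side + 54 x [105.6 160.9] y [-21.3   5.   15.9] ztop [63.8 68.3]
```

Emit:
move_arm --deltas '[{"dp":[0.3,-0.3,0],"rotation":[0,0,0]}]'

```text
t: 9.6
eef_pos: [0.549, 0.1352, 0.0399]
ee_rot: [-1.571, -0.0, 0.137]
force: [-1.2, 0.9, -1.2]
width: 0.0319
```

Emit:
move_arm --deltas '[{"dp":[0.6,0,0],"rotation":[0,0,0]}]'

```text
t: 9.68
eef_pos: [0.5491, 0.1352, 0.0398]
ee_rot: [-1.571, 0.001, 0.137]
force: [-4.8, 1.4, 2.0]
width: 0.0319
```

Emit:
move_arm --deltas '[{"dp":[0.6,-0.1,0],"rotation":[0,0,0]}]'

```text
t: 9.77
eef_pos: [0.5491, 0.1352, 0.0398]
ee_rot: [-1.572, 0.002, 0.137]
force: [-5.8, 2.4, 3.3]
width: 0.0322
```

Emit:
move_arm --deltas '[{"dp":[0.6,-0.1,0],"rotation":[0,0,0]}]'

```text
t: 9.85
eef_pos: [0.549, 0.1352, 0.0397]
ee_rot: [-1.572, 0.003, 0.137]
force: [-6.0, 1.9, 2.6]
width: 0.0319
```

```bash
python3 v.py 11; python3 pm.py 11 30
```

```text
t 9.85 dp [-19.9   0.8   2.5] | 20.1 rot [ 0.05 -0.1  -0.16] F [-6.04  1.9   2.59] w 31.9 pos [549.  135.2  39.7] rpy [-1.5717  0.0028  0.1367] q [ 0.59  0.37 -0.45 -0.   -0.75 -2.02]
top - 452 x [-133.   -45.6] y [-16.2  -3.5  12.9] ztop [62.  66.6]
top + 142 x [ 93.3 148.3] y [-16.1  -5.1   9.9] ztop [62.  66.6]
side - 224 x [-136.1  -72.6] y [-11.8   5.8  15.9] ztop [62.7 67.3]
side + 52 x [105. 161.] y [-19.1   7.   14.4] ztop [64.6 68.6]
```

View pics/s11z.png

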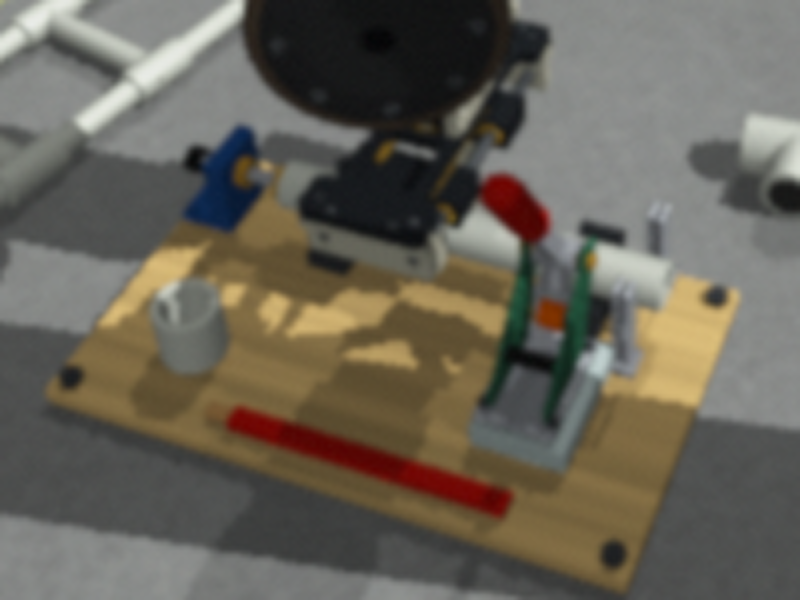

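View pics/t11z.png

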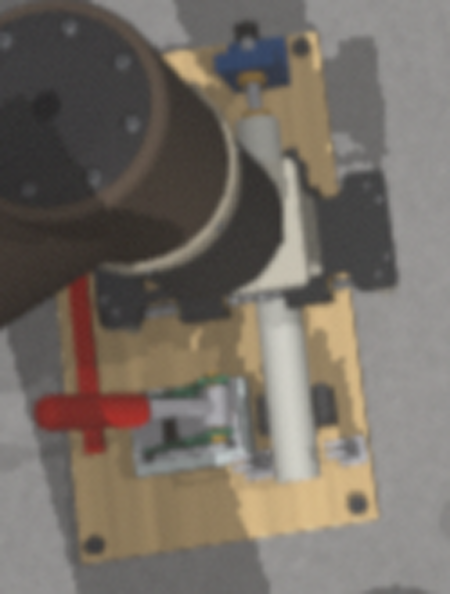

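Emit:
move_arm --deltas '[{"dp":[0.2,-0.2,0],"rotation":[0,0,0]},{"dp":[0,0,0],"rotation":[0,0,0]},{"dp":[0,0,0],"rotation":[0,0,0]},{"dp":[0,0,0],"rotation":[0,0,0]}]' --jaw 110

```text
t: 10.28
eef_pos: [0.5513, 0.1357, 0.0407]
ee_rot: [-1.571, -0.001, 0.137]
force: [-0.4, 0.2, 0.4]
width: 0.0481
```

Emit:
move_arm --deltas '[{"dp":[0,-15,0],"rotation":[0,0,0]},{"dp":[0,-25,0],"rotation":[0,0,0]},{"dp":[0,-25,0],"rotation":[0,0,0]},{"dp":[0,-25,0],"rotation":[0,0,0]},{"dp":[0,-25,0],"rotation":[0,0,0]}]'

```text
t: 10.7
eef_pos: [0.5489, 0.1335, 0.1538]
ee_rot: [-1.576, 0.009, 0.136]
force: [0.8, 1.3, -0.5]
width: 0.05
```

```bash
python3 v.py 12; python3 pm.py 12 30
```

```text
t 10.7 dp [-18.4 114.9   4.8] | 116.5 rot [ 0.3  -0.14 -0.54] F [ 0.79  1.34 -0.48] w 50.0 pos [548.9 133.5 153.8] rpy [-1.5761  0.0094  0.136 ] q [ 0.59  0.24 -0.33  0.   -1.01 -2.02]
top - 451 x [-133.3  -45.8] y [-16.1  -3.6  12.9] ztop [61.9 66.8]
top + 73 x [110.8 172.7] y [-16.4  -5.8  19.8] ztop [58.  66.8]
side - 218 x [-136.1  -72.6] y [-10.8   5.6  16. ] ztop [62.9 67.1]
side + 265 x [ 60.6 149.1] y [-8.   7.2 15.6] ztop [62.7 67.1]
```

View pics/s12z.png

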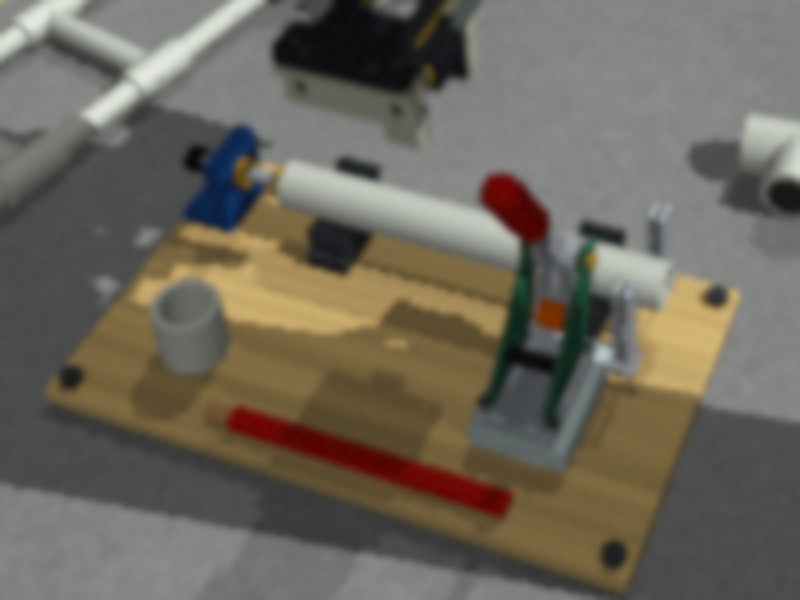

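View pics/t12z.png

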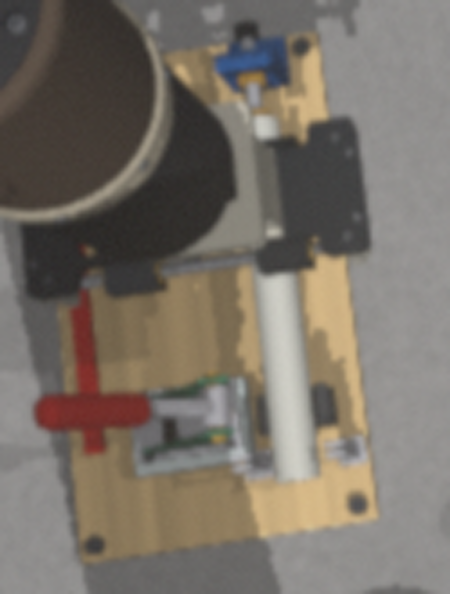

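```bash
python3 - <<'E'
from h import *
c,s=np.cos(YAW),np.sin(YAW)
for fn in('s12','t12','s0','t0'):
    fn=fn.replace('s0','side0').replace('t0','top0')
    f=np.load(f'pics/{fn}.npz'); P=cloud(f).reshape(-1,3); hsv=cv2.cvtColor(f['pixels'],cv2.COLOR_RGB2HSV).reshape(-1,3)
    d=P[:,:2]-O; X=1000*(c*d[:,0]+s*d[:,1]);Y=1000*(-s*d[:,0]+c*d[:,1]);Z=1000*P[:,2]
    g=((hsv[:,0]<8)|(hsv[:,0]>172))&(hsv[:,1]>150)&(Z>110)&(Z<260)&(abs(X+85)<40)&(Y>0)&(Y<200)
    y,z=Y[g],Z[g]; 
    if g.sum()<8: print(fn,'none'); continue
    C=np.array([y.mean(),z.mean()]); v=np.linalg.svd(np.c_[y,z]-C,full_matrices=False)[2][0]; v*=np.sign(v[1]); t=(np.c_[y,z]-C)@v
    print(fn,g.sum(),'x',np.percentile(X[g],[2,50,98]).round(1),'C',C.round(1),'ang',np.degrees(np.arctan2(v[1],v[0])).round(1),'ends',(C+v*t.min()).round(),(C+v*t.max()).round(),'y',np.percentile(y,[1,99]).round(1),'z',np.percentile(z,[1,99]).round(1))
    # clamp base
E
```

```text
s12 149 x [-93.3 -87.5 -75.5] C [104.5 201.9] ang 62.6 ends [ 55. 106.] [115. 222.] y [ 81.8 117.1] z [160.3 223.5]
t12 214 x [-89.2 -81.6 -71.8] C [ 87.1 196.7] ang 56.4 ends [ 66. 164.] [105. 224.] y [ 65.9 108.9] z [164.1 221.4]
side0 179 x [-93.4 -88.3 -75.6] C [102.6 200.8] ang 62.5 ends [ 54. 107.] [113. 222.] y [ 75.5 117.1] z [158.4 223.4]
top0 235 x [-90.2 -82.3 -72.5] C [ 88.1 197.2] ang 56.6 ends [ 65. 163.] [106. 224.] y [ 65.6 110.2] z [163.9 222.6]
```

Emit:
move_arm --deltas '[{"dp":[0,-25,0],"rotation":[0,-3,0]},{"dp":[0,-28,0],"rotation":[0,-5,0]},{"dp":[0,-28,0],"rotation":[0,-7,0]},{"dp":[0,-20,0],"rotation":[0,-7,0]},{"dp":[0,-10,0],"rotation":[0,-7,0]}]' --jaw 255 --squeeze 20

```text
t: 11.22
eef_pos: [0.5506, 0.1339, 0.27]
ee_rot: [-1.572, 0.006, 0.655]
force: [0.5, 0.1, -0.2]
width: 0.0219
```

Emit:
move_arm --deltas '[{"dp":[0,0,0],"rotation":[0,-7,0]},{"dp":[0,0,0],"rotation":[0,-7,0]},{"dp":[0,0,0],"rotation":[0,-7,0]},{"dp":[0,0,0],"rotation":[0,-7,0]},{"dp":[0,0,0],"rotation":[0,-7,0]}]'

```text
t: 11.63
eef_pos: [0.553, 0.1344, 0.2736]
ee_rot: [-1.574, -0.0, 1.279]
force: [-0.5, 0.6, -0.9]
width: 0.0007
```

```bash
cat >> h.py <<'E'
def remj(x,y,z):
    p=J(O,YAW,(x,y,z))[0]; rem(p,yaw=YAW+np.pi/2)
    s=arm.get_state()['eef_pos']; d=(s[:2]-O)*1000; c,q=np.cos(YAW),np.sin(YAW); print('jig',round(c*d[0]+q*d[1],1),round(-q*d[0]+c*d[1],1),round(s[2]*1000,1))
E
python3 -c "
from h import *
remj(-85,58,250)"
```

```text
t 11.63 dp [ 11.9  23.2 117.5] | 120.4 rot [  0.19 -24.63  -0.04] F [-0.51  0.58 -0.86] w 0.7 pos [553.  134.4 273.6] rpy [-1.5742 -0.      1.2794] q [ 0.58  0.16 -0.16  0.   -1.26 -0.88]
jig 16.8 -1.8 273.6
```

Emit:
move_arm --deltas '[{"dp":[0,0,15],"rotation":[0,-6.2,0]},{"dp":[3,0,20],"rotation":[0,-6.2,0]},{"dp":[5,0,20],"rotation":[0,-6.2,0]},{"dp":[8,0,20],"rotation":[0,-6,0]},{"dp":[10,0,15],"rotation":[0,0,0]}]'

```text
t: 12.05
eef_pos: [0.4628, 0.1651, 0.2694]
ee_rot: [-1.572, 0.004, 1.734]
force: [0.1, 0.2, -0.2]
width: 0.0004
```

```bash
python3 -c "
from h import *
remj(-85,58,230)"
```

```text
t 12.05 dp [17.4 39.4 16.3] | 46.0 rot [ 0.05  1.41 -0.21] F [ 0.08  0.18 -0.24] w 0.4 pos [462.8 165.1 269.4] rpy [-1.5716  0.0037  1.7338] q [ 0.75  0.02 -0.31  0.   -1.23 -0.58]
jig -68.3 41.1 269.4
```

Emit:
move_arm --deltas '[{"dp":[4,10,6],"rotation":[0,0.7,0]},{"dp":[4,12,6],"rotation":[0,0.7,0]},{"dp":[4,12,3],"rotation":[0,0,0]},{"dp":[0,2,0],"rotation":[0,0,0]}]'

```text
t: 12.38
eef_pos: [0.4433, 0.176, 0.2329]
ee_rot: [-1.575, 0.001, 1.712]
force: [-0.2, 0.5, -0.8]
width: 0.0004
```

```bash
python3 v.py 13; python3 -c "
from h import *
remj(-85,58,190)"
```

```text
t 12.38 dp [-52.6 194.3 -78.2] | 215.9 rot [ 0.23 90.15  0.19] F [-0.19  0.51 -0.75] w 0.4 pos [443.3 176.  232.9] rpy [-1.5754e+00  5.0000e-04  1.7119e+00] q [ 0.79  0.02 -0.4   0.   -1.15 -0.66]
t 12.48 dp [ 3.6 44.4  0.3] | 44.5 rot [ 0.34  0.17 -0.03] F [ 0.48 -0.58  0.05] w 0.5 pos [444.5 176.  234.4] rpy [-1.5768e+00  6.0000e-04  1.7121e+00] q [ 0.79  0.02 -0.4   0.   -1.15 -0.65]
jig -84.9 54.4 234.4
```

View pics/s13z.png

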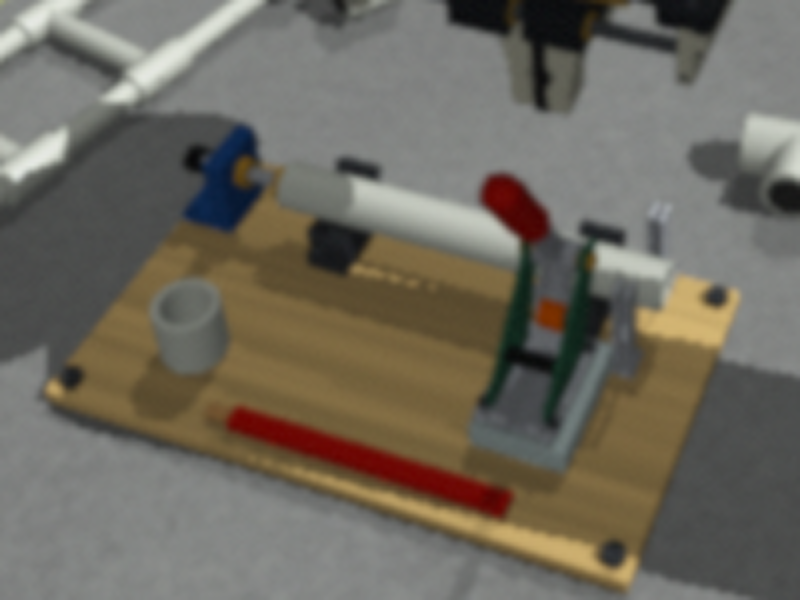

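View pics/s13.png

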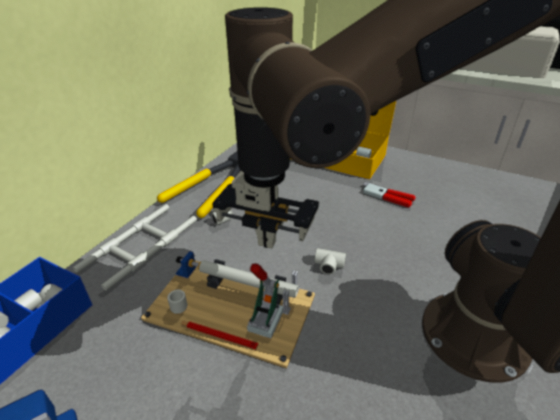

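Emit:
move_arm --deltas '[{"dp":[0,15,0],"rotation":[0.3,0,0]},{"dp":[0,14,0],"rotation":[0,0,0]},{"dp":[0,12,0],"rotation":[0,0,0]},{"dp":[0,2,0],"rotation":[0,0,0]}]'

```text
t: 12.82
eef_pos: [0.4484, 0.1767, 0.1937]
ee_rot: [-1.578, -0.002, 1.712]
force: [-0.3, 0.4, -0.7]
width: 0.0005
```

```bash
python3 -c "
from h import *
remj(-85,72,191)"
```

```text
t 12.82 dp [17.4  2.7  4. ] | 18.1 rot [0.39 0.17 0.09] F [-0.31  0.38 -0.72] w 0.5 pos [448.4 176.7 193.7] rpy [-1.5775e+00 -1.5000e-03  1.7121e+00] q [ 0.79  0.06 -0.46  0.   -1.05 -0.65]
jig -80.9 54.6 193.7
```

Emit:
move_arm --deltas '[{"dp":[5,2,3],"rotation":[0.3,0,0]},{"dp":[5,0,0],"rotation":[0,0,0]},{"dp":[3,0,0],"rotation":[0,0,0]}]'

```text
t: 13.07
eef_pos: [0.4449, 0.1896, 0.1931]
ee_rot: [-1.573, -0.001, 1.71]
force: [-0.3, -0.7, -0.8]
width: 0.0005
```

```bash
python3 v.py 14 >/dev/null; python3 -c "
from h import *
remj(-85,72,191)"
```

```text
t 13.17 dp [4.  2.1 2.3] | 5.1 rot [0.13 0.11 0.08] F [-0.87  0.04 -0.83] w 0.3 pos [444.8 189.7 193.1] rpy [-1.5731e+00 -1.5000e-03  1.7111e+00] q [ 0.81  0.07 -0.45  0.   -1.05 -0.67]
jig -82.7 68.0 193.1
```

View pics/s14z.png

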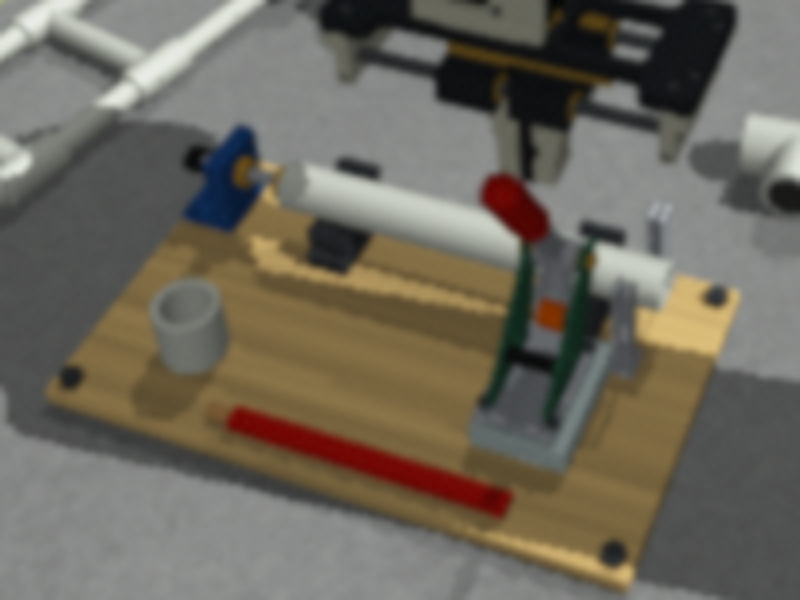

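Emit:
move_arm --deltas '[{"dp":[4,2,1],"rotation":[0,0,0]},{"dp":[4,2,1],"rotation":[0,0,0]},{"dp":[4,2,0],"rotation":[0,0,0]}]'

```text
t: 13.42
eef_pos: [0.4414, 0.2024, 0.1882]
ee_rot: [-1.575, -0.003, 1.711]
force: [-0.5, -0.5, 0.0]
width: 0.0005
```

```bash
python3 -c "
from h import *
remj(-85,87,183)"
```

```text
t 13.42 dp [6.  5.2 0.7] | 8.0 rot [0.25 0.11 0.15] F [-0.52 -0.53  0.04] w 0.5 pos [441.4 202.4 188.2] rpy [-1.5752 -0.0026  1.7111] q [ 0.84  0.07 -0.45  0.   -1.04 -0.7 ]
jig -84.3 81.0 188.2
```

Emit:
move_arm --deltas '[{"dp":[3,3,1],"rotation":[0.2,0,0]},{"dp":[3,2,0],"rotation":[0,0,0]}]'

```text
t: 13.58
eef_pos: [0.4395, 0.2092, 0.1831]
ee_rot: [-1.572, -0.003, 1.712]
force: [-0.0, -1.5, -0.1]
width: 0.0006
```

```bash
python3 v.py 15 >/dev/null; python3 -c "
from h import *
remj(-85,87,183)"
```

```text
t 13.68 dp [-1.1 -0.1 -0.4] | 1.1 rot [0.06 0.16 0.15] F [ 0.35  0.39 -0.37] w 0.2 pos [439.4 209.2 182.9] rpy [-1.5718 -0.0027  1.712 ] q [ 0.85  0.08 -0.46 -0.   -1.03 -0.71]
jig -85.4 88.1 182.9
```

View pics/s15z.png

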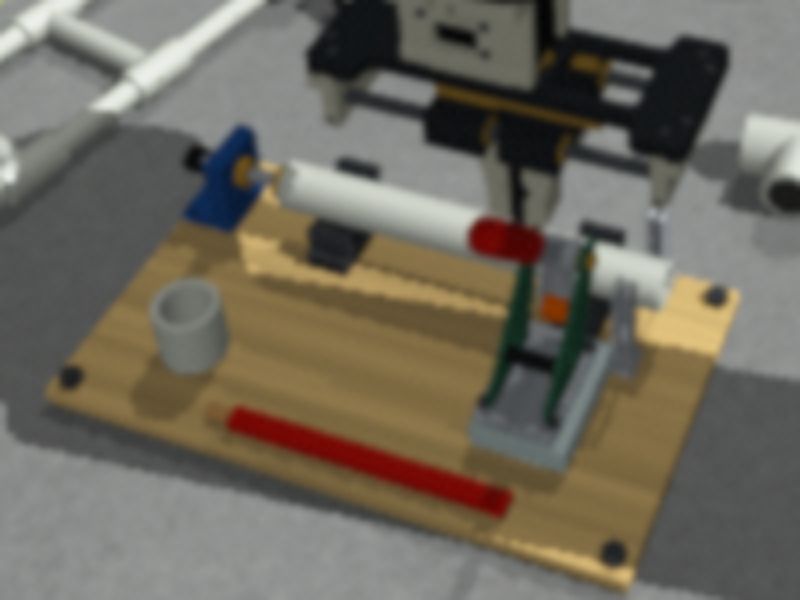

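Emit:
move_arm --deltas '[{"dp":[4,3,0],"rotation":[0,0,0]},{"dp":[4,3,0],"rotation":[0,0,0]},{"dp":[4,4,0],"rotation":[0,0,0]}]'

```text
t: 13.93
eef_pos: [0.4378, 0.2217, 0.1727]
ee_rot: [-1.572, -0.003, 1.711]
force: [-0.8, -0.8, 0.9]
width: 0.0006
```

```bash
cat > ha.py <<'E'
from h import *
import sys
c,s=np.cos(YAW),np.sin(YAW)
f=grab('side',sys.argv[1]); P=cloud(f).reshape(-1,3); hsv=cv2.cvtColor(f['pixels'],cv2.COLOR_RGB2HSV).reshape(-1,3)
d=P[:,:2]-O; X=1000*(c*d[:,0]+s*d[:,1]);Y=1000*(-s*d[:,0]+c*d[:,1]);Z=1000*P[:,2]
g=((hsv[:,0]<8)|(hsv[:,0]>172))&(hsv[:,1]>150)&(Z>60)&(Z<260)&(abs(X+85)<40)&(Y>60)&(Y<220)
y,z=Y[g],Z[g]; C=np.array([np.median(y),np.median(z)]); v=cv2.fitLine(np.c_[y,z].astype(np.float32),cv2.DIST_HUBER,0,.01,.01).ravel(); 
print('handle ang',np.degrees(np.arctan2(v[1],v[0])).round(1),'C',v[2:].round(1),'y',np.percentile(y,[2,98]).round(0),'z',np.percentile(z,[2,98]).round(0),'from pin',np.degrees(np.arctan2(v[3]-100,v[2]-42)).round(1))
remj(*[float(t) for t in sys.argv[2:]])
E
python3 ha.py h1 -85 112 159
```

```text
handle ang 39.4 C [131.5 181.6] y [100. 149.] z [151. 195.] from pin 42.3
t 13.98 dp [11.  12.7 -0.6] | 16.8 rot [0.03 0.13 0.15] F [-0.31  0.27 -0.15] w 0.2 pos [437.4 222.  171.7] rpy [-1.5714 -0.0026  1.7115] q [ 0.87  0.1  -0.46 -0.   -1.01 -0.73]
jig -85.6 101.0 171.7
```

Tracking as modelled (a ≈ 40°). Continue.

Emit:
move_arm --deltas '[{"dp":[4,4,0],"rotation":[0,0,0]},{"dp":[4,4,0],"rotation":[0,0,0]},{"dp":[3,4,0],"rotation":[0,0,0]}]'

```text
t: 14.23
eef_pos: [0.4358, 0.2339, 0.1588]
ee_rot: [-1.572, -0.003, 1.711]
force: [-0.6, 0.2, 0.1]
width: 0.0005
```

```bash
python3 ha.py h2 -85 117 151.3
```

```text
handle ang 24.0 C [146.2 166.3] y [115. 163.] z [144. 175.] from pin 32.5
t 14.28 dp [ 3.9  6.6 -0.9] | 7.7 rot [-0.02  0.12  0.12] F [ 0.12  0.53 -0.64] w 0.6 pos [435.5 234.  157.9] rpy [-1.5705 -0.002   1.7113] q [ 0.89  0.12 -0.48 -0.   -0.97 -0.75]
jig -85.8 113.1 157.9
```

Emit:
move_arm --deltas '[{"dp":[2,4,0],"rotation":[0,0,0]},{"dp":[2,3.5,-0.5],"rotation":[0,0,0]}]'

```text
t: 14.45
eef_pos: [0.4354, 0.2386, 0.1499]
ee_rot: [-1.571, -0.002, 1.712]
force: [-0.4, -0.7, 0.0]
width: 0.0006
```

Emit:
move_arm --deltas '[{"dp":[1.5,3.5,0],"rotation":[0,0,0]},{"dp":[1.3,3,0],"rotation":[0,0,0]}]'

```text
t: 14.62
eef_pos: [0.4353, 0.2419, 0.1435]
ee_rot: [-1.571, -0.002, 1.712]
force: [-5.0, -1.7, 9.6]
width: 0.0002
```

```bash
python3 ha.py h3 -85 121.1 143.6
```

```text
handle ang 11.8 C [152.9 149.1] y [130. 172.] z [133. 156.] from pin 23.9
t 14.67 dp [-0.  -0.5 -0. ] | 0.5 rot [0.02 0.18 0.12] F [-3.35  0.04  7.13] w 0.3 pos [435.2 242.  143.1] rpy [-1.5711 -0.002   1.7123] q [ 0.9   0.14 -0.49 -0.   -0.94 -0.76]
jig -85.0 121.1 143.1
```

Emit:
move_arm --deltas '[{"dp":[1.3,2.7,0],"rotation":[0,0,0]}]'

```text
t: 14.75
eef_pos: [0.435, 0.2432, 0.141]
ee_rot: [-1.571, -0.002, 1.713]
force: [-3.0, -2.5, 8.8]
width: 0.0002
```

Emit:
move_arm --deltas '[{"dp":[1.1,2.7,0],"rotation":[0,0,0]}]'

```text
t: 14.83
eef_pos: [0.4349, 0.2441, 0.1387]
ee_rot: [-1.571, -0.001, 1.713]
force: [-3.4, -2.0, 7.7]
width: 0.0005
```

Emit:
move_arm --deltas '[{"dp":[1,2.7,0],"rotation":[0,0,0]}]'

```text
t: 14.92
eef_pos: [0.4348, 0.245, 0.1364]
ee_rot: [-1.572, -0.001, 1.713]
force: [-3.4, -2.3, 6.7]
width: 0.0007
```

```bash
python3 ha.py h4 -85 124.5 135.5
```

```text
handle ang 8.5 C [155.7 140.1] y [132. 174.] z [128. 146.] from pin 19.4
t 14.97 dp [ 0.2  0.5 -0.1] | 0.5 rot [0.04 0.21 0.06] F [-2.38 -0.95  6.04] w 0.5 pos [434.7 245.1 136. ] rpy [-1.5716e+00 -1.1000e-03  1.7129e+00] q [ 0.91  0.15 -0.5  -0.   -0.92 -0.77]
jig -85.1 124.3 136.0
```

Emit:
move_arm --deltas '[{"dp":[1,2.8,0],"rotation":[0,0,0]}]'

```text
t: 15.05
eef_pos: [0.4346, 0.246, 0.1336]
ee_rot: [-1.572, -0.001, 1.713]
force: [-2.8, -1.1, 6.8]
width: 0.0004
```

Emit:
move_arm --deltas '[{"dp":[0.9,2.8,0],"rotation":[0,0,0]}]'

```text
t: 15.13
eef_pos: [0.4344, 0.2469, 0.1311]
ee_rot: [-1.572, -0.001, 1.713]
force: [-1.8, -0.9, 4.3]
width: 0.0005
```

Emit:
move_arm --deltas '[{"dp":[0.8,2.8,0],"rotation":[0,0,0]}]'

```text
t: 15.22
eef_pos: [0.4343, 0.2477, 0.1284]
ee_rot: [-1.572, -0.001, 1.713]
force: [-1.3, -0.7, 2.7]
width: 0.0006
```

Emit:
move_arm --deltas '[{"dp":[0.6,2.5,0],"rotation":[0,0,0]}]'

```text
t: 15.3
eef_pos: [0.4342, 0.2484, 0.1257]
ee_rot: [-1.572, -0.001, 1.713]
force: [-0.5, 0.1, 1.2]
width: 0.0004
```

```bash
python3 ha.py h5 -85 127.2 127.2
```

```text
handle ang 3.1 C [158.5 126.9] y [137. 178.] z [119. 131.] from pin 13.0
t 15.35 dp [-0.4 -2.1 -0.2] | 2.1 rot [0.07 0.22 0.06] F [-0.23  0.29  0.78] w 0.5 pos [434.1 248.4 125.1] rpy [-1.572e+00 -1.100e-03  1.713e+00] q [ 0.91  0.17 -0.51  0.   -0.9  -0.77]
jig -85.2 127.6 125.1
```

Emit:
move_arm --deltas '[{"dp":[0.4,2.5,0],"rotation":[0,0,0]}]'

```text
t: 15.43
eef_pos: [0.4342, 0.2491, 0.1226]
ee_rot: [-1.572, -0.001, 1.713]
force: [0.9, 0.0, 1.3]
width: 0.0005
```

Emit:
move_arm --deltas '[{"dp":[0.3,2.5,0],"rotation":[0,0,0]}]'

```text
t: 15.52
eef_pos: [0.4342, 0.2495, 0.1197]
ee_rot: [-1.572, -0.002, 1.713]
force: [-0.3, 0.9, -0.0]
width: 0.0005
```

```bash
python3 ha.py h6 -85 129 119
```

```text
handle ang -4.9 C [156.7 109.2] y [133. 179.] z [ 99. 113.] from pin 4.6
t 15.57 dp [ 0.5  0.2 -0.2] | 0.6 rot [0.06 0.21 0.07] F [-0.37 -0.89  0.26] w 0.4 pos [434.  249.3 119.2] rpy [-1.5718e+00 -1.2000e-03  1.7129e+00] q [ 0.91  0.17 -0.51 -0.   -0.88 -0.77]
jig -85.2 128.5 119.2
```

Emit:
move_arm --deltas '[{"dp":[0,-15,0],"rotation":[0,0,0]},{"dp":[0,-30,0],"rotation":[0,0,0]},{"dp":[0,-35,0],"rotation":[0,0,0]},{"dp":[0,-35,0],"rotation":[0,0,0]},{"dp":[0,-30,0],"rotation":[0,0,0]}]'

```text
t: 15.98
eef_pos: [0.4305, 0.2456, 0.2601]
ee_rot: [-1.557, 0.01, 1.711]
force: [0.1, 0.7, 0.3]
width: 0.0002
```

```bash
python3 v.py 16 >/dev/null; python3 pm.py 16 30; python3 ha.py h7 -85 129 250
```

```text
top - 393 x [-133.5  -45.8] y [-16.2  -5.2  10.5] ztop [62.  66.9]
top + 297 x [ 60.6 143.4] y [-16.4  -4.7  11. ] ztop [62.  66.5]
side - 211 x [-136.2  -59.2] y [-12.    5.6  15.5] ztop [63.  67.4]
side + 263 x [ 60.6 158.7] y [-11.3   7.9  16.5] ztop [62.6 67.4]
handle ang -1.6 C [144.1 109.5] y [107. 179.] z [100. 113.] from pin 5.3
t 16.13 dp [ 2.7 10.6 -3.1] | 11.4 rot [-0.57  0.12 -0.4 ] F [ 0.19  0.5  -0.72] w 0.5 pos [431.5 246.8 260.6] rpy [-1.5608  0.007   1.7113] q [ 0.91  0.05 -0.31 -0.   -1.23 -0.77]
jig -88.0 126.3 260.6
```

View pics/s16z.png

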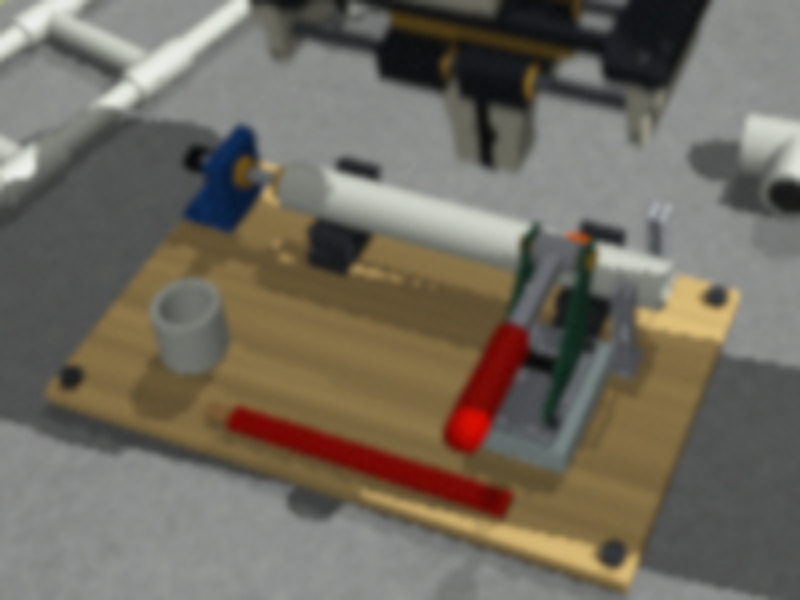

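View pics/t16z.png

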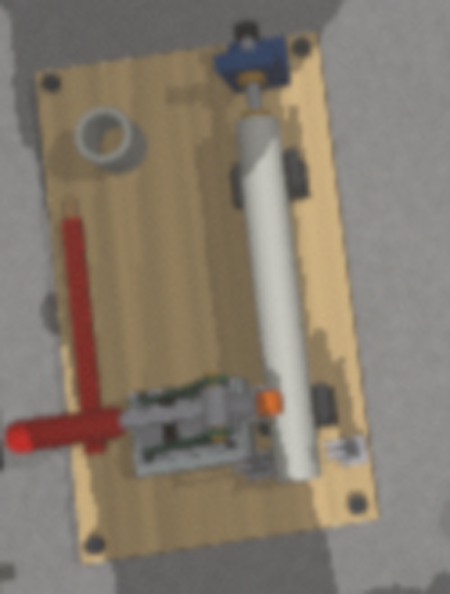

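```bash
python3 - <<'E'
from h import *
def edge(fn):
    f=dict(np.load(f'pics/{fn}.npz')); g=cv2.cvtColor(f['pixels'],cv2.COLOR_RGB2GRAY).astype(np.float32)
    out=[]
    for y in(-8,-5,-2):
        xs=np.arange(-150,-122,.25); p=proj(f,np.vstack([J(O,YAW,(x,y,60)) for x in xs])).astype(np.float32)
        v=cv2.remap(g,p[:,0].reshape(1,-1),p[:,1].reshape(1,-1),1).ravel(); m=(v[:16].mean()+v[-16:].mean())/2
        out.append(xs[np.argmax(v>m)])
    return out
for n in('9','11','12','16'): print(n,'top',edge('t'+n),'side',edge('s'+n))
f=cv2.imread('pics/s16.png')[250:290,175:225]; g=cv2.imread('pics/t16.png')[150:185,175:215]
cv2.imwrite('pics/z16.png',np.hstack([cv2.resize(f,(400,400),interpolation=2),cv2.resize(g,(400,400),interpolation=2)]))
E
```

```text
9 top [np.float64(-136.75), np.float64(-137.0), np.float64(-135.25)] side [np.float64(-137.0), np.float64(-135.75), np.float64(-134.75)]
11 top [np.float64(-135.25), np.float64(-133.25), np.float64(-133.5)] side [np.float64(-134.75), np.float64(-133.5), np.float64(-132.5)]
12 top [np.float64(-133.5), np.float64(-133.5), np.float64(-133.5)] side [np.float64(-135.0), np.float64(-133.5), np.float64(-132.5)]
16 top [np.float64(-135.0), np.float64(-134.5), np.float64(-134.0)] side [np.float64(-135.0), np.float64(-133.5), np.float64(-131.0)]
```

View pics/z16.png

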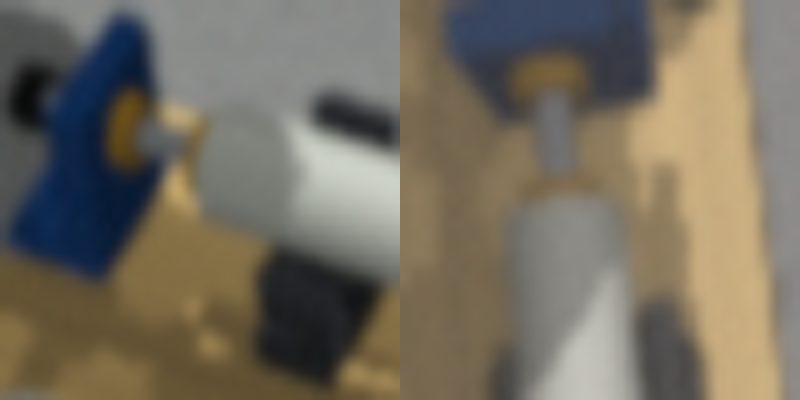

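```bash
python3 -c "
from h import *
print(arm.job_done()); print(arm.get_state()['force'],arm.get_state()['t'])"
```

```text
the job is handed in; nothing more can be done
None
the job is handed in; nothing more can be done
```

The pipe is in both V-blocks with its end against the brass head, and the clamp has snapped shut on it. I handed the job in at about 16 s on the robot's clock, with the arm clear above the jig.

- **Seating the pipe:** I lowered the pipe into the V-blocks and opened the gripper so it rolled into place. The first touch on the blocks briefly read about 30 N at the wrist, so I backed off at once.
- **Length stop:** I slid the pipe with a 4 N grip, in 0.6 mm steps at the end, until it stopped dead. The push at the stop was about 6 N.
- **Clamp:** I pushed the handle round its arc with the closed fingertips. The highest force I read was about 11 N. The force fell to zero near the centre and the handle then snapped ahead of the fingers.

**Last checks:**
- The handle is level and the roller is on the pipe.
- No gap shows at the brass head.
- The side camera and the depth data put the free end of the pipe within about 0.3 mm of where it was before clamping. Edge readings from the top camera varied by up to 1.5 mm, and I put that down to shadows.
- The coupling and pencil look undisturbed, and no move came near the other bystanders. I did not measure any of them again.

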